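# Pick a wheel-hub bearing kit into the outline tray

### The job

Make up the wheel-hub kit: put the large and the small tapered roller bearing, the dust cap and the slotted castle nut into the blue tray, each lying flat, the same side up as now and centred on its own yellow outline. Set each down gently instead of dropping it, and leave the sealed ball bearing and the plain dark nut where they lie on the counter.

Things in the scene. Friction and masses are not known exactly. Their poses are not given: they have to be found in the camera images.
- inner_bearing: the large tapered roller bearing: steel, outer diameter 62 mm, bore 30 mm, 17 mm high, a ring of bare slanted steel rollers visible from above between its two rings; about 0.23 kg. Starts flat on the counter; origin at the centre of its underside, z up. 
- outer_bearing: the small tapered roller bearing: same look, outer diameter 47 mm, bore 20 mm, 15 mm high; about 0.12 kg. Starts flat on the counter; origin at the centre of its underside, z up. 
- hub_cap: the hub's dust cap: bare bright metal dome without a hole, like a small hat, 31 mm high, flange 50 mm across and 3 mm thick at the bottom, above it a straight round wall 46 mm across from 3 to 21 mm height, then the dome; about 0.06 kg. Starts flat on the counter; origin at the centre of its underside, z up. 
- castle_nut: the castle nut: bright steel hexagon nut 36 mm across flats (42 mm across corners), bore 24 mm, hexagon 19 mm high with a slotted crown of six teeth on top, 27 mm high in all; about 0.13 kg. x of its frame points to the middle of one flat, so grip along x or any multiple of 60 degrees from it. Starts flat on the counter; origin at the centre of its underside, z up. 
- ball_bearing: look-alike, not part of the kit: ball bearing of 62 mm outer diameter, bore 30 mm, 16 mm high, whose faces are closed by a flat black rubber seal (no rollers to be seen). Leave it where it lies. Starts flat on the counter; origin at the centre of its underside, z up. 
- plain_nut: look-alike, not part of the kit: plain dark (blackened) hexagon nut, 36 mm across flats, 21.5 mm high, without crown or slots. Leave it where it lies. Starts flat on the counter; origin at the centre of its underside, z up. 
- dish_inner: dish for the large bearing: yellow ring outline, 62 mm outer, 30 mm inner diameter. Fixed grey dish 104 mm square in a blue tray of four dishes, 2 by 2; which quarter is whose varies. Inner floor 98 mm square, 3 mm above the origin (centre of the underside, 4 mm above the counter); dish lip 7 mm, outer tray rim 11 mm above the origin. z up, x and y along the sides.
- dish_outer: dish for the small bearing: its yellow outline is a smaller ring, 47 mm outer and 20 mm inner diameter. Dish, floor, lip, origin and axes as for dish_inner.
- dish_cap: dish for the dust cap: its yellow outline is a full disc of 50 mm with a thin grey circle just inside its edge, no hole. Dish, floor, lip, origin and axes as for dish_inner.
- dish_nut: dish for the castle nut: its yellow outline is a hexagon 36 mm across flats with six grey notches and a 24 mm hole. Dish, floor, lip, origin and axes as for dish_inner.
Mind the look-alikes: they are no part of the job. What is shaped like the hub_cap but green or red is not meant. What is shaped like the castle_nut but green is not meant.

How it is judged:
By the outcome, as a careful person would: the job done as asked, in the order asked, and still so for the second after the job is handed in, with the robot touching nothing.
It also fails if it takes over 109 s, if anything falls off the work surface, if the arm or the gripper's body presses on something with over 40 N, if the wrist force passes 120 N, or if a joint passes its speed limit or range.

### The arm

A 6-joint arm with a two-finger parallel gripper is mounted at the origin on the work surface. World frame = base frame: x ahead of the robot, y to its left, z up, the work surface at z = 0. Lengths are in m, angles in rad, forces in N, time in s.
With the tool pointing down it reaches from about 0.35 to 0.975 m from the base axis. Payload 4.9 kg.
Tool frame: the origin (TCP) lies at the very end of the fingers, on their centre line; the grasp point (between the pads) lies 19 mm behind it; x points along the fingers, y is the direction in which the jaws open and shut, and the axes are right-handed (so a half turn about x gives the same grasp; the last joint's range is limited). The gripper opens to 85 mm and grips with 20 to 120 N. Pads are 22 mm wide; open, the fingers measure 114 mm over their backs; the gripper's body (76 mm by 85 mm) begins 54 mm behind the grasp point. The pads swing forward as they close: fully open they stand 13 mm farther back than shut.
Start: joints at [1.063, 0.053, 1.613, -0, 1.476, -0.119], TCP at [0.237, 0.578, 0.231] pointing down, gripper open.
Joint ranges: [-3.01, 3.01], [-1.01, 2.22], [0.06, 2.58], [-1.02, 4.17], [0.09, 2.62], [-3.14, 3.14]. Speed limits (rad/s): [2.57, 2.57, 3.14, 3.14, 3.14, 3.14].

### API

Orientations are given as a rotation vector (axis times angle).
In Python, from station import ctrl gives the robot as it stands. The module is installed in compiled form; this text tells all that it offers.
- The arm moves only by the shell command python3 -m handwheel 'ROWS' [FORCE]. ROWS is JSON, one flat list of numbers, 7 for each row, row after row: the opening, from 0 (shut) to 1 (fully open), then the shift along the tool's x, y, z in m, then the turn, a rotation vector about the tool's x, y, z in degrees. A call has 1 to 12 rows; each row is the pose to reach, as a shift and turn from the pose commanded when the call began, along the tool's axes at that moment; what a row does not reach only later rows make up. A row lasts 1/12 s, in which the tool goes at most 41.7 mm and 7.16 degrees, less where a joint would pass 70% of its speed; a pose out of reach is approached as far as the arm can. A call with a gripper value outside its range is refused whole. The fingers move at their own pace and stop on an object; FORCE is the grip in N (left out, the last holds). Time passes only in rows, so rows that repeat a pose let the fingers close. It gives the time, the measured TCP pose, the force and the opening at its end, in the units of the state.
- ctrl.get_obs(): the state, without advancing time (a new reading comes with each control period).
- ctrl.get_image(name): name is "scene" or "top"; returns (picture, depth): 480x640x3 uint8, blue, green, red; 480x640 float32, m along the optical axis (not along the pixel's ray), 0 where there is no reading.
- ctrl.camera_params(name): a dict with "fov_y" (degrees; the focal length in pixels is half the picture's height over the tangent of half this angle, whatever the lens; pixels are square), "cx", "cy" (the principal point, pixels), "R" (3x3) and "t" (3): a world point X has camera coordinates R X + t. Camera axes: x right, y down, z forward; pixel columns grow to the right and rows downward; lengths in m; the calibration is good to about 2 mm. A picture is of the moment at which its call begins. camera_params takes no time and is no camera call.
- ctrl.finish_job(): hands the job in, once; it reports no verdict.
The state is a dict: "t": time; "q": joint angles; "dq": joint speeds; "effort": joint torques, N m; "tool_pos": TCP position; "tool_rot": TCP orientation; "contact_force": force on the tool from outside, world axes, zero at the start; "wrist_torque": the same for the moment, N m; "opening": finger opening in m.
Only numpy, scipy, OpenCV 4.12 (cv2) and the standard library are available. Lean on these libraries where they do the work, as an engineer would, in place of code of your own. Each camera call takes 0.05 s, during which the arm holds its last target.

## Working session

There is one attempt and no reset: what is moved stays moved. The work goes in short steps, Python scripts to look and compute and a shell command to move; the robot and the scene stay as the last step left them, time stands still between calls to the robot, and variables do not carry over. Pictures are saved under pics/ and viewed, and the job is handed in when it is done.

```bash
mkdir -p pics; ls; python3 - <<'E'
from station import ctrl
import cv2, numpy as np
np.set_printoptions(precision=4,suppress=True)
o=ctrl.get_obs()
for k in o: print(k,np.array(o[k]))
for n in("scene","top"):
    im,d=ctrl.get_image(n); cv2.imwrite(f"pics/{n}0.png",im); np.save(f"pics/{n}0.npy",d)
    print(n,ctrl.camera_params(n))
E
```

```text
pics
t 0.0
q [ 1.063   0.0534  1.6143  0.      1.476  -0.119 ]
dq [-0.0002  0.0003  0.0006  0.0006 -0.0015 -0.0002]
effort [ -0.0013 -39.3675 -37.0178  -0.0002   0.0071   0.    ]
tool_pos [0.2366 0.5778 0.23  ]
tool_rot [ 0.3035  1.5498 -0.3066]
contact_force [-0.4235  0.3586  0.2602]
wrist_torque [-0.0562  0.0223  0.0093]
opening 0.08517477140477543
scene {'fov_y': 45.36755239765844, 'cx': 322.36267535587564, 'cy': 243.6655480841148, 'R': array([[ 0.8812,  0.4726,  0.0136],
       [ 0.3949, -0.72  , -0.5706],
       [-0.2599,  0.5082, -0.8211]]), 't': array([-0.5081, -0.2   ,  1.2381])}
top {'fov_y': 46.11567873607264, 'cx': 310.6590456229613, 'cy': 249.6669382934708, 'R': array([[ 0.0142, -0.9998,  0.0163],
       [-0.9961, -0.0156, -0.0865],
       [ 0.0867, -0.015 , -0.9961]]), 't': array([-0.0517,  0.5824,  1.0033])}
```

View pics/scene0.png

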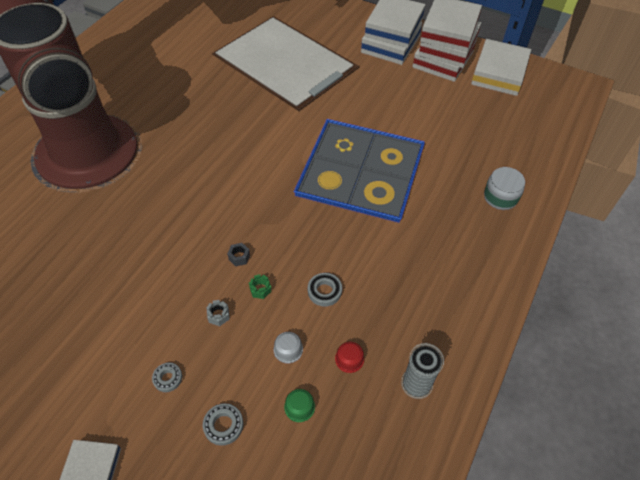

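View pics/top0.png

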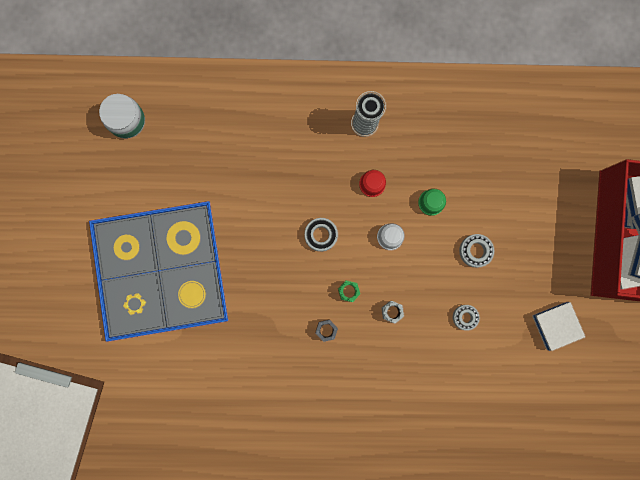

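The top view shows the tray at left (about 160,270). It holds the outer ring at (126,247), inner ring at (183,238), nut hexagon at (134,304) and cap disc at (192,294). The targets are the large bearing (478,250), small bearing (466,317), silver cap (391,236) and silver castle nut (393,312). The distractors are the sealed bearing (321,234), dark nut (326,330), and the green and red items. I'll measure these in both views.

```bash
cat > h.py <<'E'
import numpy as np, cv2
from station import ctrl
np.set_printoptions(precision=4,suppress=True)
P={n:ctrl.camera_params(n) for n in("scene","top")}
def F(n): return 240/np.tan(np.radians(P[n]['fov_y'])/2)
def ray(n,uv):
    p=P[n]; d=np.array([(uv[0]-p['cx'])/F(n),(uv[1]-p['cy'])/F(n),1.]); R=np.array(p['R'])
    return -R.T@np.array(p['t']), R.T@d
def onz(n,uv,z):
    c,d=ray(n,uv); return c+d*(z-c[2])/d[2]
def proj(n,X):
    p=P[n]; c=np.array(p['R'])@X+np.array(p['t']); return np.array([c[0]/c[2]*F(n)+p['cx'],c[1]/c[2]*F(n)+p['cy']])
def tri(a,b):
    c1,d1=ray("top",a); c2,d2=ray("scene",b); A=np.stack([d1,-d2],1)
    s=np.linalg.lstsq(A,c2-c1,rcond=None)[0]; p1=c1+s[0]*d1;p2=c2+s[1]*d2
    return (p1+p2)/2, np.linalg.norm(p1-p2)
def cloud(n,d):
    p=P[n]; v,u=np.mgrid[:480,:640]; f=F(n)
    C=np.stack([(u-p['cx'])/f*d,(v-p['cy'])/f*d,d],-1)-np.array(p['t'])
    W=C@np.array(p['R']); W[d==0]=np.nan; return W
E
python3 - <<'E'
from h import *
for n in("top","scene"):
    im=cv2.imread(f"pics/{n}0.png"); d=np.load(f"pics/{n}0.npy"); W=cloud(n,d)
    hsv=cv2.cvtColor(im,cv2.COLOR_BGR2HSV)
    print(n,"table z", np.nanmedian(W[380:460,300:500,2]) if n=="top" else np.nanmedian(W[300:360,60:140,2]),"nodata",(d==0).mean(), "noise",np.nanstd(W[400:440,300:340,2]))
    # yellow outlines
    m=cv2.inRange(hsv,(15,110,110),(35,255,255))
    m[:, 300 if n=="top" else 430:]=0
    if n=="scene": m[:120]=0; m[:, :290]=0; m[220:]=0
    cs,_=cv2.findContours(m,cv2.RETR_EXTERNAL,cv2.CHAIN_APPROX_NONE)
    for c in cs:
        if cv2.contourArea(c)>60:
            M=cv2.moments(c); uv=(M['m10']/M['m00'],M['m01']/M['m00'])
            e=cv2.fitEllipse(c); print(" yellow",np.array(uv),cv2.contourArea(c),np.array(e[0]),np.array(e[1]),"on z.007",onz(n,uv,.007), "depth",W[int(c[0,0,1])-0,int(c[0,0,0])])
    # elevated blobs
    h=(np.nan_to_num(W[...,2])>0.007)&(W[...,0]>.2)&(W[...,1]<.12)&(W[...,1]>-.5)
    k,l,s,cc=cv2.connectedComponentsWithStats(h.astype(np.uint8))
    for i in range(1,k):
        if 80<s[i,4]<3000:
            w=W[l==i]; zt=np.percentile(w[:,2],90); top=w[w[:,2]>zt-.004]
            print(" blob",cc[i],s[i,4],"z90",zt,"top mid",(top[:,:2].max(0)+top[:,:2].min(0))/2,"ext",np.ptp(top[:,:2],axis=0),im[l==i].mean(0).astype(int))
E
```

```text
top table z -0.00010783613910376119 nodata 0.003899739583333333 noise 0.0019668383498121296
 yellow [264.9172 445.2135] 441.0 [261.9087 445.7767] [17.6738 73.8543] on z.007 [0.2299 0.0341 0.007 ] depth [0.2486 0.0184 0.0022]
 yellow [180.1527 434.7039] 89.5 [180.0147 434.4653] [ 9.4843 33.1912] on z.007 [0.2468 0.1869 0.007 ] depth [ 0.258   0.2024 -0.0028]
 yellow [192.216  422.4172] 745.5 [193.987  424.9121] [ 18.3342 168.2033] on z.007 [0.2686 0.166  0.007 ] depth [0.282  0.2111 0.0021]
 yellow [271.1901 411.7126] 181.5 [265.7051 410.5943] [11.0427 64.8745] on z.007 [0.2891 0.024  0.007 ] depth [0.3019 0.0412 0.0032]
 yellow [286.9866 324.2077] 99.5 [285.8983 323.9378] [ 9.0029 23.0348] on z.007 [ 0.4467 -0.0018  0.007 ] depth [ 0.4577  0.0024 -0.0022]
 yellow [186.8162 367.1371] 9832.0 [177.9564 361.2863] [ 73.648  256.1738] on z.007 [0.3668 0.1789 0.007 ] depth [0.4605 0.3419 0.0027]
 yellow [ 14.4094 320.9006] 114.0 [ 14.2573 320.0381] [11.1371 28.9277] on z.007 [0.446  0.4948 0.007 ] depth [ 0.4578  0.5258 -0.0009]
 yellow [ 78.1221 320.5081] 278.5 [ 76.1655 321.0569] [13.8204
[... 5906 characters left out ...]
0398] [136 134 129]
 blob [349.5601 355.5282] 657 z90 0.03154040480851279 top mid [ 0.7134 -0.1596] ext [0.0411 0.039 ] [ 36  37 129]
 blob [422.332  368.9723] 1482 z90 0.0994559403269409 top mid [ 0.8302 -0.1433] ext [0.0512 0.054 ] [84 86 83]
 blob [166.4544 376.3631] 537 z90 0.015985497359136826 top mid [ 0.4655 -0.3321] ext [0.0464 0.0457] [102 102  98]
 blob [299.1997 403.7729] 731 z90 0.03152063181160433 top mid [ 0.6796 -0.2706] ext [0.0392 0.041 ] [56 99 46]
 blob [222.4498 423.4722] 1025 z90 0.01794635586093185 top mid [ 0.5889 -0.3526] ext [0.0615 0.0599] [101 102  97]
 blob [ 96.504  454.7656] 1135 z90 0.02264144179909602 top mid [ 0.4471 -0.479 ] ext [0.08   0.0418] [138 144 144]
```

```bash
cat >> h.py <<'E'
from scipy.spatial.transform import Rotation as Ro
def obs():
    return ctrl.get_obs()
def plan(x,y,z,jaw=None):
    """print tool-frame shift and turn to TCP target, pointing straight down, jaw axis angle (deg, mod 180)"""
    o=obs(); R=Ro.from_rotvec(o['tool_rot']).as_matrix(); p=np.array(o['tool_pos'])
    a=np.degrees(np.arctan2(R[1,1],R[0,1]))
    if jaw is None: jaw=a
    jaw=a+((jaw-a+90)%180-90)
    yv=np.array([np.cos(np.radians(jaw)),np.sin(np.radians(jaw)),0]); xv=np.array([0,0,-1.])
    T=np.stack([xv,yv,np.cross(xv,yv)],1)
    s=R.T@(np.array([x,y,z])-p); r=np.degrees(Ro.from_matrix(R.T@T).as_rotvec())
    print("t %.2f pos"%o['t'],p,"jaw %.1f->%.1f"%(a,jaw),"open %.1f mm"%(o['opening']*1000),"F",np.array(o['contact_force']),"q1,q6",o['q'][0],o['q'][5])
    print(" SHIFT mm",np.round(s*1000,1)," TURN",np.round(r,2))
E
python3 - <<'E'
from h import *
plan(.5886,-.352,.15,-34.6)
t=[(182.91,237.41),(126,246.88),(191.43,294),(134.12,303.53)];s=[(378.76,192.27),(391.24,156.03),(329.42,179.72),(343.88,144.77)]
for n,a,b in zip("inner outer cap nut".split(),t,s): print(n,*tri(a,b))
im=cv2.imread("pics/top0.png")
a=cv2.resize(im[292:332,373:413],(400,400),interpolation=cv2.INTER_CUBIC)
b=cv2.resize(im[284:324,114:154],(400,400),interpolation=cv2.INTER_CUBIC)
cv2.imwrite("pics/nuts.png",np.hstack([a,b]))
E
```

```text
t 0.10 pos [0.2366 0.5778 0.2302] jaw 67.7->145.4 open 85.5 mm F [0.1631 0.2097 0.2205] q1,q6 1.0629934127993244 -0.11903007016949287
 SHIFT mm [  81.4 -726.9  678.2]  TURN [-77.67  -0.08   0.08]
inner [0.6036 0.1939 0.0069] 0.0005112502197337906
outer [0.5844 0.2981 0.0073] 0.00026634929759228223
cap [0.4994 0.1748 0.0071] 0.00013958383644930534
nut [0.4803 0.2788 0.0072] 0.0005106443406504628
```

View pics/nuts.png

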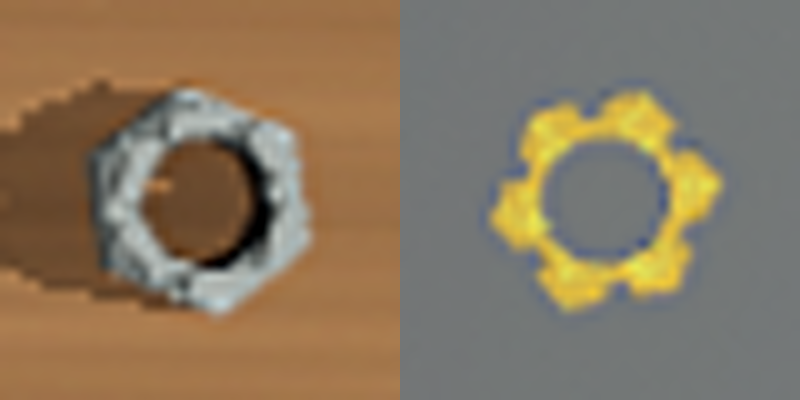

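```bash
python3 -m handwheel '[1,0,-0.010,0.010,2,0,0, 1,0,-0.030,0.028,5,0,0, 1,0,-0.055,0.051,9,0,0, 1,0,-0.080,0.075,12.3,0,0, 1,0,-0.105,0.098,12.3,0,0, 1,0,-0.130,0.121,12.3,0,0, 1,0,-0.155,0.145,12.3,0,0, 1,0,-0.180,0.168,12.3,0,0, 1,0,-0.205,0.191,12.3,0,0, 1,0,-0.230,0.215,12.3,0,0, 1,0,-0.250,0.233,12.3,0,0, 1,0,-0.260,0.243,12.3,0,0]' 60; python3 -c "
from h import *
plan(.5886,-.352,.10,55.4)"
```

```text
t: 1.1
tool_pos: [0.3635, 0.2425, 0.2309]
tool_rot: [0.475, 1.517, -0.477]
contact_force: [-0.9, -0.3, -0.2]
opening: 0.0856
t 1.10 pos [0.3635 0.2425 0.2309] jaw 55.2->55.4 open 85.6 mm F [-0.8601 -0.3053 -0.1709] q1,q6 0.418334539862817 -0.5447005676418106
 SHIFT mm [ 131.6 -359.4  524.1]  TURN [-0.22  0.05  0.05]
```

```bash
python3 -m handwheel '[1,0,-0.010,0.015,0,0,0, 1,0,-0.028,0.041,0,0,0, 1,0.005,-0.048,0.070,0,0,0, 1,0.010,-0.068,0.099,0,0,0, 1,0.015,-0.088,0.128,0,0,0, 1,0.020,-0.108,0.157,0,0,0, 1,0.025,-0.128,0.187,0,0,0, 1,0.030,-0.148,0.216,0,0,0, 1,0.035,-0.168,0.245,0,0,0, 1,0.040,-0.188,0.274,0,0,0, 1,0.045,-0.203,0.296,0,0,0, 1,0.050,-0.211,0.308,0,0,0]'; python3 -c "
from h import *
plan(.5886,-.352,.10,55.4)"
```

```text
t: 2.1
tool_pos: [0.4969, -0.106, 0.1807]
tool_rot: [0.475, 1.518, -0.477]
contact_force: [-0.4, 1.2, 0.4]
opening: 0.0856
t 2.10 pos [ 0.4969 -0.106   0.1807] jaw 55.2->55.4 open 85.6 mm F [-0.3731  1.1539  0.3591] q1,q6 -0.3562534328222009 -1.31923591573135
 SHIFT mm [  80.9 -149.5  215.8]  TURN [-0.22 -0.    0.05]
```

```bash
python3 -m handwheel '[1,0,-0.008,0.012,0,0,0, 1,0,-0.024,0.035,0,0,0, 1,0.01,-0.044,0.064,0,0,0, 1,0.02,-0.064,0.093,0,0,0, 1,0.03,-0.084,0.122,0,0,0, 1,0.04,-0.104,0.151,0,0,0, 1,0.05,-0.124,0.180,0,0,0, 1,0.06,-0.140,0.203,0,0,0, 1,0.07,-0.148,0.213,0,0,0, 1,0.076,-0.1495,0.2158,0,0,0, 1,0.08,-0.1495,0.2158,0,0,0, 1,0.081,-0.1495,0.2158,0,0,0]'; python3 -c "
from h import *
plan(.5886,-.352,.0,55.4)
im,d=ctrl.get_image('scene'); cv2.imwrite('pics/s1.png',cv2.resize(im[300:480,100:340],(720,540)))
im,d=ctrl.get_image('top'); cv2.imwrite('pics/t1.png',cv2.resize(im[160:340,370:610],(720,540)))
"
```

```text
t: 3.1
tool_pos: [0.5893, -0.3469, 0.0992]
tool_rot: [0.473, 1.521, -0.471]
contact_force: [-0.4, 0.3, -0.5]
opening: 0.0856
t 3.10 pos [ 0.5893 -0.3469  0.0992] jaw 55.5->55.4 open 85.6 mm F [-0.3961  0.3492 -0.4938] q1,q6 -0.6409240737026661 -1.6090134940102283
 SHIFT mm [99.2 -4.6  2.5]  TURN [ 0.06 -0.14 -0.03]
```

View pics/s1.png

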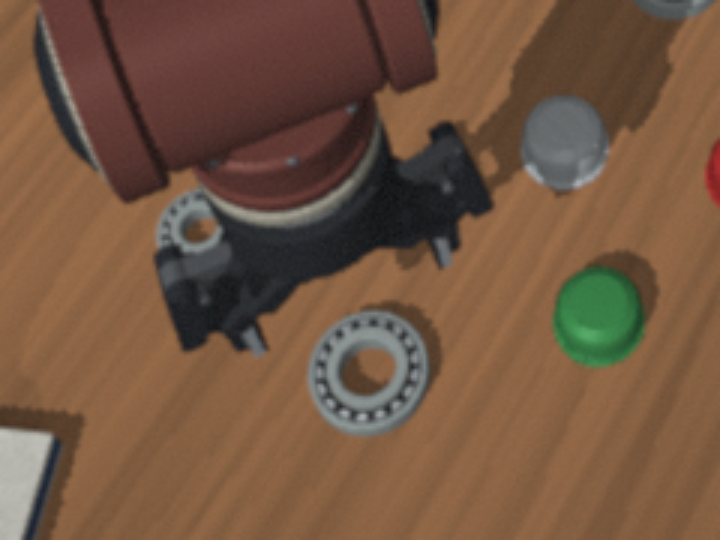

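View pics/t1.png

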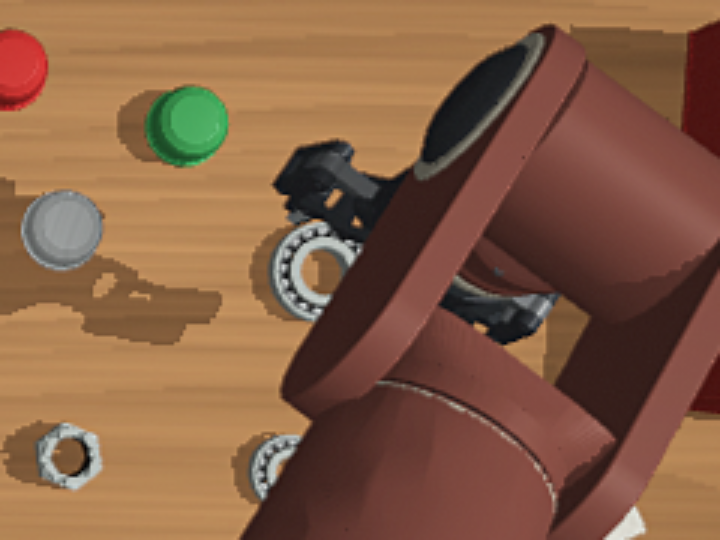

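The scene view shows the open jaws straddling above the large bearing, with the neighbours clear. In the top view the arm partly hides the bearing. Descending now.

```bash
python3 -m handwheel '[1,0.004,-0.001,0.001,0,0,0, 1,0.015,-0.002,0.002,0,0,0, 1,0.030,-0.004,0.002,0,0,0, 1,0.045,-0.004,0.002,0,0,0, 1,0.058,-0.004,0.002,0,0,0, 1,0.066,-0.004,0.002,0,0,0, 1,0.070,-0.004,0.002,0,0,0, 1,0.070,-0.004,0.002,0,0,0]'; python3 -c "
from h import *
plan(.5886,-.352,.0,55.4)"
```

```text
t: 3.87
tool_pos: [0.5883, -0.3522, 0.0281]
tool_rot: [0.474, 1.522, -0.472]
contact_force: [-0.7, 0.3, -0.8]
opening: 0.0852
t 3.87 pos [ 0.5883 -0.3522  0.0281] jaw 55.4->55.4 open 85.2 mm F [-0.7093  0.3016 -0.7964] q1,q6 -0.6478829593752524 -1.6150970815658428
 SHIFT mm [28.1  0.3  0.2]  TURN [ 0.02 -0.19 -0.01]
```

```bash
python3 -m handwheel '[1,0.004,0,0,0,0,0, 1,0.013,0,0,0,0,0, 1,0.022,0,0,0,0,0, 0.82,0.026,0,0,0,0,0, 0.82,0.028,0,0,0,0,0, 0.82,0.028,0,0,0,0,0]'; python3 -c "
from h import *
plan(.5886,-.352,.0,55.4)
im,d=ctrl.get_image('scene'); cv2.imwrite('pics/s2.png',cv2.resize(im[360:480,140:300],(800,600),interpolation=cv2.INTER_CUBIC))
W=cloud('scene',d)
"
```

```text
t: 4.37
tool_pos: [0.5888, -0.3525, 0.0012]
tool_rot: [0.473, 1.52, -0.472]
contact_force: [-0.4, -0.6, -0.2]
opening: 0.07
t 4.37 pos [ 0.5888 -0.3525  0.0012] jaw 55.4->55.4 open 70.0 mm F [-0.3668 -0.6012 -0.2071] q1,q6 -0.6477736181391537 -1.6151275393177054
 SHIFT mm [ 1.2  0.3 -0.4]  TURN [ 0.03 -0.09 -0.  ]
```

View pics/s2.png

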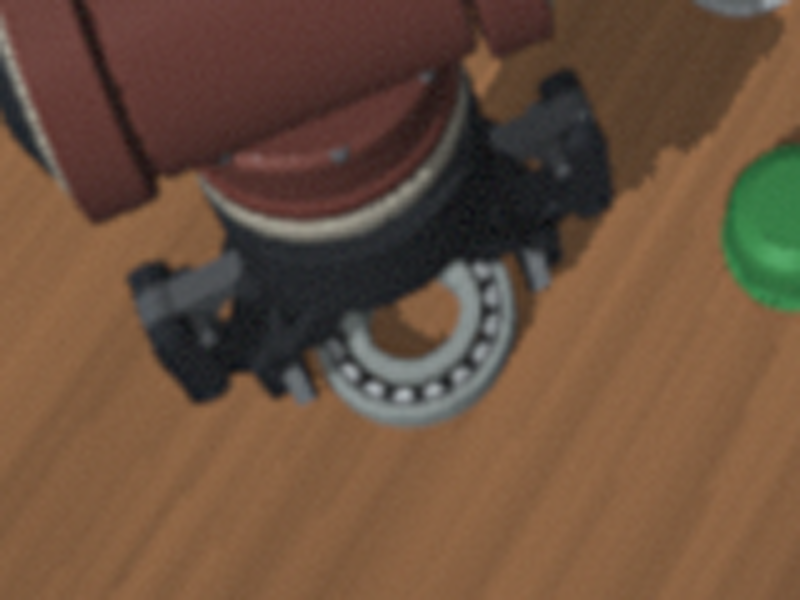

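The fingers sit either side of the bearing (about 300,380 and 535,265 in the crop), low and clear of it. I'll go 4 mm lower and close.

```bash
python3 -m handwheel '[0.82,0.003,0,0,0,0,0, 0.78,0.005,0,0,0,0,0, 0.74,0.005,0,0,0,0,0, 0.6,0.005,0,0,0,0,0, 0.6,0.005,0,0,0,0,0, 0.6,0.005,0,0,0,0,0, 0.6,0.005,0,0,0,0,0]' 60; python3 -c "
from h import *
plan(.5886,-.352,.0,55.4)"
```

```text
t: 5.0
tool_pos: [0.5896, -0.3533, -0.0019]
tool_rot: [0.472, 1.518, -0.473]
contact_force: [-1.3, -0.3, 3.7]
opening: 0.0604
t 5.00 pos [ 0.5896 -0.3533 -0.0019] jaw 55.4->55.4 open 60.4 mm F [-1.328  -0.2511  3.7301] q1,q6 -0.6478693922214078 -1.6150866869251792
 SHIFT mm [-1.9  0.5 -1.6]  TURN [0.03 0.07 0.02]
```

```bash
python3 -m handwheel '[0.6,-0.004,0,0,0,0,0, 0.6,-0.014,0,0,0,0,0, 0.6,-0.03,0,0,0,0,0, 0.6,-0.05,0,0,0,0,0, 0.6,-0.07,0,0,0,0,0, 0.6,-0.085,0,0,0,0,0, 0.6,-0.095,0,0,0,0,0, 0.6,-0.1,0,0,0,0,0]'; python3 -c "
from h import *
plan(.6036,.1938,.10,55.4)
im,d=ctrl.get_image('scene'); cv2.imwrite('pics/s3.png',cv2.resize(im[320:470,120:320],(800,600),interpolation=cv2.INTER_CUBIC))
"
```

```text
t: 5.67
tool_pos: [0.5902, -0.3535, 0.1002]
tool_rot: [0.472, 1.515, -0.473]
contact_force: [0.8, -0.1, -2.9]
opening: 0.0601
t 5.67 pos [ 0.5902 -0.3535  0.1002] jaw 55.4->55.4 open 60.1 mm F [ 0.7735 -0.0925 -2.943 ] q1,q6 -0.6477280467466073 -1.6151036174060793
 SHIFT mm [  -0.9  458.2 -299.6]  TURN [0.03 0.2  0.  ]
```

View pics/s3.png

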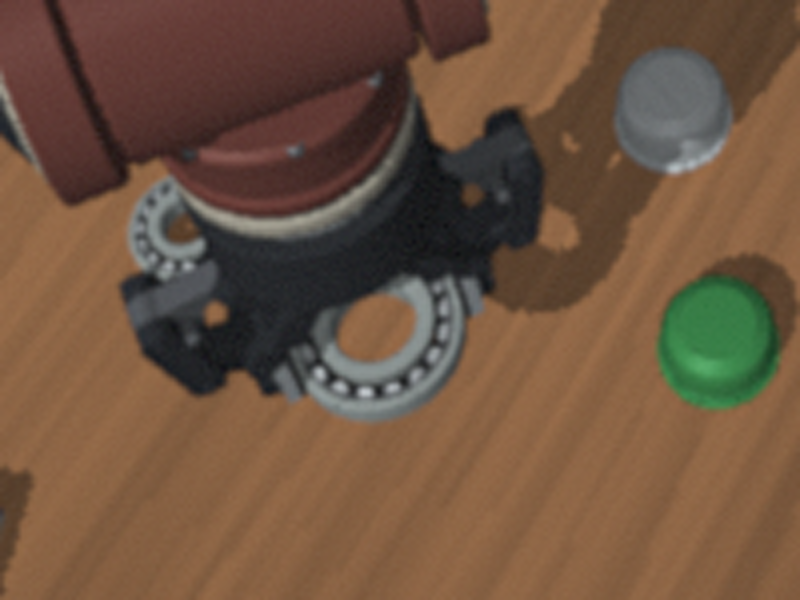

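The bearing is lifted and held level between the pads (crop 290–480). Carrying it to the inner dish.

```bash
python3 -m handwheel '[0.6,-0.01,0.008,-0.005,0,0,0, 0.6,-0.01,0.024,-0.016,0,0,0, 0.6,-0.01,0.046,-0.030,0,0,0, 0.6,-0.01,0.072,-0.047,0,0,0, 0.6,-0.01,0.098,-0.064,0,0,0, 0.6,-0.01,0.124,-0.081,0,0,0, 0.6,-0.01,0.150,-0.098,0,0,0, 0.6,-0.01,0.176,-0.115,0,0,0, 0.6,-0.01,0.202,-0.132,0,0,0, 0.6,-0.01,0.228,-0.149,0,0,0, 0.6,-0.01,0.254,-0.166,0,0,0, 0.6,-0.01,0.280,-0.183,0,0,0]'
python3 -m handwheel '[0.6,0,0.026,-0.017,0,0,0, 0.6,0,0.052,-0.034,0,0,0, 0.6,0,0.078,-0.051,0,0,0, 0.6,0,0.104,-0.068,0,0,0, 0.6,0,0.128,-0.083,0,0,0, 0.6,0,0.148,-0.097,0,0,0, 0.6,0,0.164,-0.107,0,0,0, 0.6,0,0.174,-0.114,0,0,0, 0.6,0,0.178,-0.1165,0,0,0, 0.6,0,0.178,-0.1165,0,0,0]'; python3 -c "
from h import *
plan(.6049,.1929,.04,55.4)"
```

```text
t: 6.72
tool_pos: [0.5958, -0.0152, 0.1061]
tool_rot: [0.472, 1.521, -0.472]
contact_force: [0.3, -0.4, -2.5]
opening: 0.0599
t: 7.55
tool_pos: [0.6015, 0.1954, 0.1066]
tool_rot: [0.471, 1.52, -0.472]
contact_force: [0.6, -0.4, -3.0]
opening: 0.0604
t 7.55 pos [0.6015 0.1954 0.1066] jaw 55.5->55.4 open 60.4 mm F [ 0.5638 -0.4364 -3.0367] q1,q6 0.19642193610888883 -0.7727819319595581
 SHIFT mm [66.6 -0.1  4.2]  TURN [ 0.13 -0.06  0.05]
```

```bash
python3 -m handwheel '[0.6,0.005,0,0.001,0,0,0, 0.6,0.015,0,0.002,0,0,0, 0.6,0.029,0,0.004,0,0,0, 0.6,0.043,0,0.004,0,0,0, 0.6,0.055,0,0.004,0,0,0, 0.6,0.063,0,0.004,0,0,0, 0.6,0.066,0,0.004,0,0,0, 0.6,0.066,0,0.004,0,0,0, 0.6,0.066,0,0.004,0,0,0]'; python3 -c "
from h import *
plan(.6049,.1929,.0051,55.4)
im,d=ctrl.get_image('scene'); cv2.imwrite('pics/s4.png',cv2.resize(im[100:250,280:480],(800,600),interpolation=cv2.INTER_CUBIC))
im,d=ctrl.get_image('top'); cv2.imwrite('pics/t4.png',cv2.resize(im[170:320,90:290],(800,600),interpolation=cv2.INTER_CUBIC))
"
```

```text
t: 8.3
tool_pos: [0.6061, 0.1919, 0.0413]
tool_rot: [0.473, 1.518, -0.473]
contact_force: [0.1, 0.0, -2.4]
opening: 0.0598
t 8.30 pos [0.6061 0.1919 0.0413] jaw 55.4->55.4 open 59.8 mm F [ 0.1125  0.0347 -2.4346] q1,q6 0.18966880272747505 -0.7775878829039816
 SHIFT mm [36.2  0.1 -1.6]  TURN [ 0.02  0.01 -0.01]
```

View pics/s4.png

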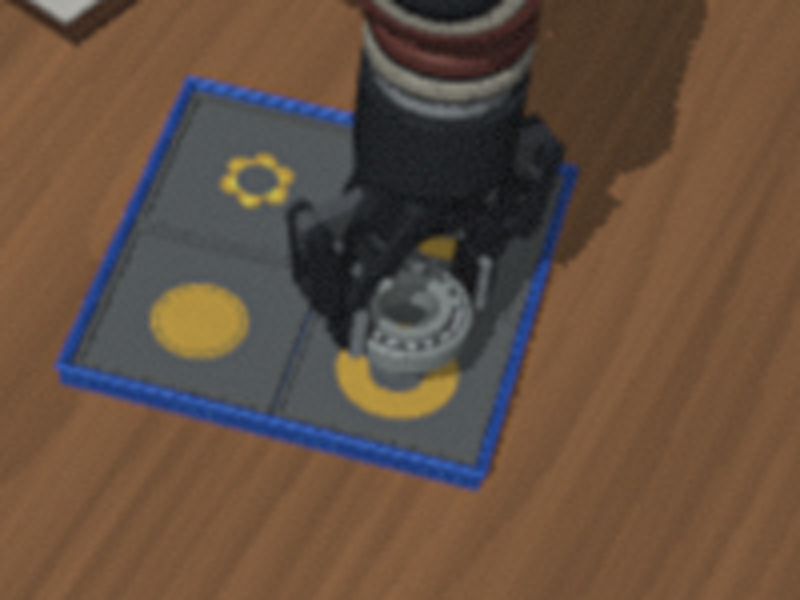

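View pics/t4.png

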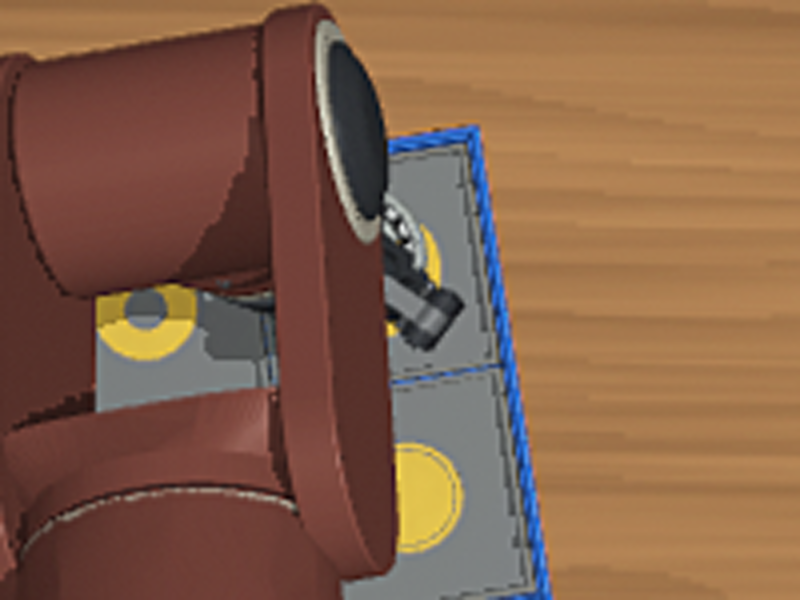

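```bash
cat >> h.py <<'E'
def disc(n,c,zlo,zhi,r,img=None):
    """points from depth near xy c within zlo..zhi: extents, plane tilt"""
    im,d=img if img is not None else ctrl.get_image(n); W=cloud(n,d)
    hsv=cv2.cvtColor(im,cv2.COLOR_BGR2HSV)
    m=(np.hypot(W[...,0]-c[0],W[...,1]-c[1])<r)&(W[...,2]>zlo)&(W[...,2]<zhi)&(hsv[...,2]>90)&(hsv[...,1]<80)
    w=W[m]
    if len(w)<20: print(n,"few",len(w)); return w
    A=np.c_[w[:,:2]-c,np.ones(len(w))]
    k=np.ones(len(w),bool)
    for _ in range(4):
        s=np.linalg.lstsq(A[k],w[k,2],rcond=None)[0]; e=np.abs(w[:,2]-A@s); k=e<.0025
    v=w[k]
    print(n,"n",k.sum(),"plane slope deg",np.degrees(np.arctan(s[:2])),"z at c",s[2],"mid",(v[:,:2].max(0)+v[:,:2].min(0))/2,"ext",np.ptp(v[:,:2],axis=0),"rms",np.std(e[k]))
    return v
E
python3 -c "
from h import *
disc('scene',(.6049,.193),.045,.075,.034)"
```

```text
scene n 165 plane slope deg [0.9463 1.9752] z at c 0.05839345666574042 mid [0.613  0.1904] ext [0.0484 0.0602] rms 0.0007112958164159695
```

```bash
python3 -m handwheel '[0.6,0.005,0,-0.001,0,0,0, 0.6,0.014,0,-0.0015,0,0,0, 0.6,0.022,0,-0.0015,0,0,0, 0.6,0.028,0,-0.0015,0,0,0, 0.6,0.031,0,-0.0015,0,0,0, 0.6,0.032,0,-0.0015,0,0,0, 0.6,0.033,0,-0.0015,0,0,0, 0.6,0.034,0,-0.0015,0,0,0, 0.6,0.034,0,-0.0015,0,0,0]'; python3 -c "
from h import *
plan(.6049,.1929,.0051,55.4)"
```

```text
t: 9.2
tool_pos: [0.6049, 0.1928, 0.0075]
tool_rot: [0.473, 1.518, -0.473]
contact_force: [-0.8, -1.1, -3.4]
opening: 0.0602
t 9.20 pos [0.6049 0.1928 0.0075] jaw 55.4->55.4 open 60.2 mm F [-0.7781 -1.0742 -3.4329] q1,q6 0.19138634740678723 -0.7759066893738349
 SHIFT mm [ 2.4  0.1 -0.1]  TURN [ 0.02  0.02 -0.02]
```

```bash
python3 -m handwheel '[0.6,0.001,0,0,0,0,0, 0.6,0.002,0,0,0,0,0, 0.6,0.002,0,0,0,0,0]'; python3 -m handwheel '[0.6,0.0007,0,0,0,0,0, 0.6,0.001,0,0,0,0,0, 0.6,0.001,0,0,0,0,0]'
```

```text
t: 9.45
tool_pos: [0.6047, 0.1928, 0.0053]
tool_rot: [0.473, 1.519, -0.473]
contact_force: [0.0, -0.4, -3.3]
opening: 0.0601
t: 9.7
tool_pos: [0.6048, 0.1927, 0.0051]
tool_rot: [0.472, 1.519, -0.473]
contact_force: [-3.5, -0.1, 3.4]
opening: 0.0601
```

```bash
python3 -m handwheel '[0.72,0.0003,0,0,0,0,0, 0.76,0,0,0,0,0,0, 0.80,0,0,0,0,0,0, 0.84,0,0,0,0,0,0, 0.86,0,0,0,0,0,0, 0.86,-0.005,0,0,0,0,0, 0.86,-0.015,0,0,0,0,0, 0.86,-0.03,0,0,0,0,0, 0.86,-0.05,0,0,0,0,0, 1,-0.07,0,0,0,0,0, 1,-0.085,0,0,0,0,0, 1,-0.095,0,0,0,0,0]'; python3 -c "
from h import *
plan(.465,-.331,.10,55.4)
im=ctrl.get_image('scene'); cv2.imwrite('pics/s5.png',cv2.resize(im[0][100:250,280:480],(800,600),interpolation=cv2.INTER_CUBIC))
disc('scene',(.6036,.1938),.02,.03,.036,im)"
```

```text
t: 10.7
tool_pos: [0.6063, 0.1931, 0.1033]
tool_rot: [0.474, 1.514, -0.47]
contact_force: [1.2, -0.1, -0.1]
opening: 0.0854
t 10.70 pos [0.6063 0.1931 0.1033] jaw 55.4->55.4 open 85.4 mm F [ 1.2407 -0.1454 -0.1303] q1,q6 0.19144736131678372 -0.7759010001021739
 SHIFT mm [   2.1 -511.7  181.1]  TURN [ 0.02  0.2  -0.21]
scene n 287 plane slope deg [0.7418 0.9527] z at c 0.02274227078497295 mid [0.6045 0.1914] ext [0.0609 0.0637] rms 0.0007189483184898677
```

View pics/s5.png

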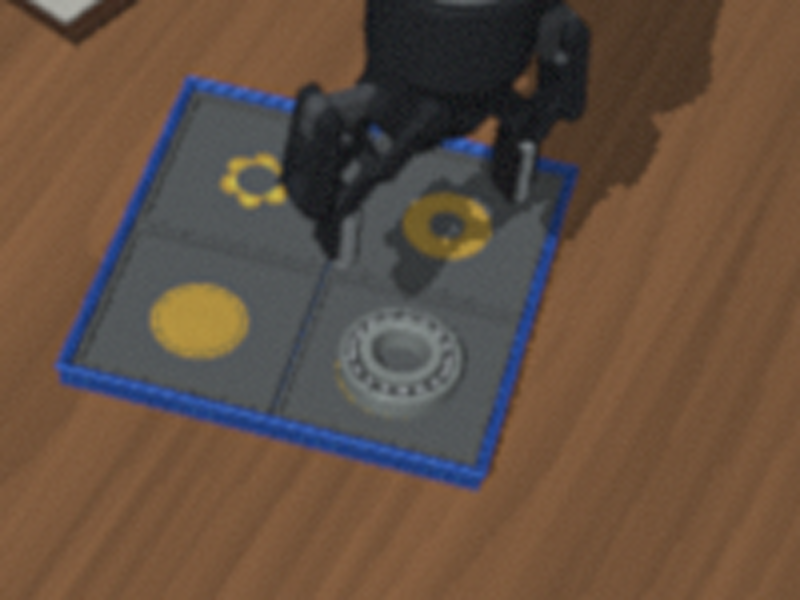

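```bash
python3 -m handwheel '[1,-0.01,-0.012,0.004,0,0,0, 1,-0.01,-0.038,0.013,0,0,0, 1,-0.01,-0.074,0.026,0,0,0, 1,-0.01,-0.110,0.039,0,0,0, 1,-0.01,-0.146,0.052,0,0,0, 1,-0.01,-0.182,0.064,0,0,0, 1,-0.01,-0.218,0.077,0,0,0, 1,-0.01,-0.254,0.090,0,0,0, 1,-0.01,-0.290,0.103,0,0,0, 1,-0.01,-0.326,0.115,0,0,0, 1,-0.01,-0.358,0.127,0,0,0, 1,-0.01,-0.374,0.132,0,0,0]'; python3 -c "
from h import *
plan(.465,-.331,.06,55.4)
im=ctrl.get_image('top'); cv2.imwrite('pics/t5.png',im[0])
disc('top',(.6036,.1938),.018,.03,.037,im)
im=ctrl.get_image('scene')
disc('scene',(.6036,.1938),.018,.03,.037,im)
cv2.imwrite('pics/s6.png',im[0])"
```

```text
t: 11.75
tool_pos: [0.4998, -0.1933, 0.1091]
tool_rot: [0.474, 1.518, -0.476]
contact_force: [-0.2, 0.4, 0.1]
opening: 0.0851
t 11.75 pos [ 0.4998 -0.1933  0.1091] jaw 55.3->55.4 open 85.1 mm F [-0.1984  0.4422  0.1024] q1,q6 -0.5073313827290626 -1.4713700693344076
 SHIFT mm [  49.3 -132.9   49.9]  TURN [-0.14  0.    0.06]
top n 405 plane slope deg [0.5057 0.3421] z at c 0.022326695400764266 mid [0.6041 0.1935] ext [0.0608 0.0607] rms 0.0006673520394283274
scene n 305 plane slope deg [0.5405 0.2243] z at c 0.022419271673165257 mid [0.6047 0.1915] ext [0.0621 0.065 ] rms 0.0006850808068107929
```

View pics/t5.png

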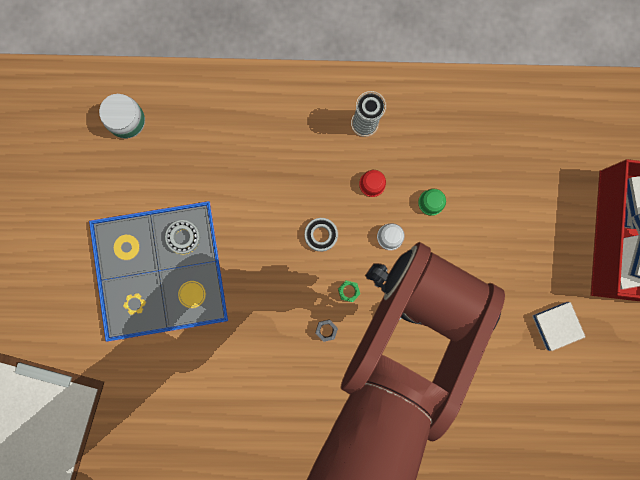

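Top view: the large bearing sits in its dish at (182,236), flat and within about 1 mm of the outline. The path to the small bearing is clear.

```bash
python3 -m handwheel '[1,0,-0.010,0.004,0,0,0, 1,0.005,-0.032,0.012,0,0,0, 1,0.01,-0.060,0.022,0,0,0, 1,0.018,-0.088,0.033,0,0,0, 1,0.026,-0.112,0.042,0,0,0, 1,0.034,-0.126,0.047,0,0,0, 1,0.040,-0.132,0.0495,0,0,0, 1,0.046,-0.133,0.050,0,0,0, 1,0.049,-0.133,0.050,0,0,0, 0.8,0.049,-0.133,0.050,0,0,0, 0.75,0.049,-0.133,0.050,0,0,0]'; python3 -c "
from h import *
plan(.465,-.331,.0,55.4)"
```

```text
t: 12.77
tool_pos: [0.4671, -0.3267, 0.0601]
tool_rot: [0.472, 1.519, -0.471]
contact_force: [0.9, -0.3, 0.0]
opening: 0.0648
t 12.77 pos [ 0.4671 -0.3267  0.0601] jaw 55.5->55.4 open 64.8 mm F [ 0.8637 -0.2952  0.0457] q1,q6 -0.7409972886203395 -1.7099696237788338
 SHIFT mm [60.1 -4.8  0.7]  TURN [ 0.11 -0.03 -0.02]
```

```bash
python3 -m handwheel '[0.75,0.004,-0.002,0,0,0,0, 0.75,0.014,-0.004,0.001,0,0,0, 0.75,0.028,-0.005,0.001,0,0,0, 0.75,0.042,-0.005,0.001,0,0,0, 0.75,0.052,-0.005,0.001,0,0,0, 0.75,0.057,-0.005,0.001,0,0,0, 0.75,0.0575,-0.005,0.001,0,0,0, 0.75,0.0575,-0.005,0.001,0,0,0]'; python3 -c "
from h import *
plan(.465,-.331,.0,55.4)
im,d=ctrl.get_image('scene'); cv2.imwrite('pics/s7.png',cv2.resize(im[320:440,80:240],(800,600),interpolation=cv2.INTER_CUBIC))"
```

```text
t: 13.43
tool_pos: [0.4647, -0.3326, 0.0026]
tool_rot: [0.473, 1.519, -0.473]
contact_force: [-0.6, -0.4, -0.1]
opening: 0.0644
t 13.43 pos [ 0.4647 -0.3326  0.0026] jaw 55.4->55.4 open 64.4 mm F [-0.6241 -0.414  -0.1083] q1,q6 -0.7513531220183719 -1.718699128498004
 SHIFT mm [ 2.6  1.5 -0.7]  TURN [ 0.03 -0.03 -0.  ]
```

View pics/s7.png

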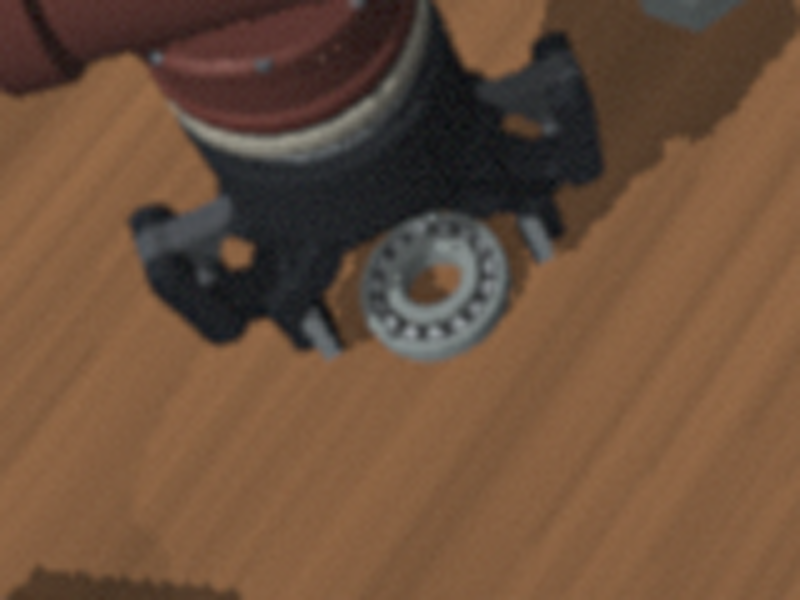

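```bash
python3 -m handwheel '[0.75,0.002,0.001,-0.0005,0,0,0, 0.70,0.0035,0.0015,-0.0007,0,0,0, 0.65,0.004,0.0015,-0.0007,0,0,0, 0.58,0.004,0.0015,-0.0007,0,0,0, 0.45,0.004,0.0015,-0.0007,0,0,0, 0.45,0.004,0.0015,-0.0007,0,0,0, 0.45,0.004,0.0015,-0.0007,0,0,0, 0.45,0.004,0.0015,-0.0007,0,0,0]'; python3 -c "
from h import *
plan(.465,-.331,.0,55.4)"
```

```text
t: 14.15
tool_pos: [0.4654, -0.3314, -0.0003]
tool_rot: [0.472, 1.518, -0.473]
contact_force: [-1.7, 0.1, 5.2]
opening: 0.0449
t 14.15 pos [ 0.4654 -0.3314 -0.0003] jaw 55.4->55.4 open 44.9 mm F [-1.7323  0.1343  5.2114] q1,q6 -0.7489326500746101 -1.7162453353328344
 SHIFT mm [-0.3  0.1 -0.6]  TURN [0.03 0.05 0.02]
```

```bash
python3 -m handwheel '[0.45,-0.004,0,0,0,0,0, 0.45,-0.014,0,0,0,0,0, 0.45,-0.03,0,0,0,0,0, 0.45,-0.05,0,0,0,0,0, 0.45,-0.07,0,0,0,0,0, 0.45,-0.085,0,0,0,0,0, 0.45,-0.1,0,0,0,0,0, 0.45,-0.11,0,0,0,0,0]'; python3 -c "
from h import *
plan(.5848,.298,.11,55.4)
im=ctrl.get_image('scene'); cv2.imwrite('pics/s8.png',cv2.resize(im[0][280:430,80:280],(800,600),interpolation=cv2.INTER_CUBIC))
disc('scene',(.4654,-.3314),.11,.14,.027,im)
"
```

```text
t: 14.82
tool_pos: [0.4655, -0.3314, 0.111]
tool_rot: [0.472, 1.516, -0.473]
contact_force: [0.3, 0.4, -0.8]
opening: 0.0449
t 14.82 pos [ 0.4655 -0.3314  0.111 ] jaw 55.4->55.4 open 44.9 mm F [ 0.2877  0.4013 -0.8003] q1,q6 -0.7488976396415783 -1.716281930949759
 SHIFT mm [   0.3  585.9 -259. ]  TURN [0.02 0.13 0.01]
scene n 232 plane slope deg [-1.7543  2.3522] z at c 0.12423785110462982 mid [ 0.466  -0.3326] ext [0.0466 0.0447] rms 0.0006945127731766145
```

View pics/s8.png

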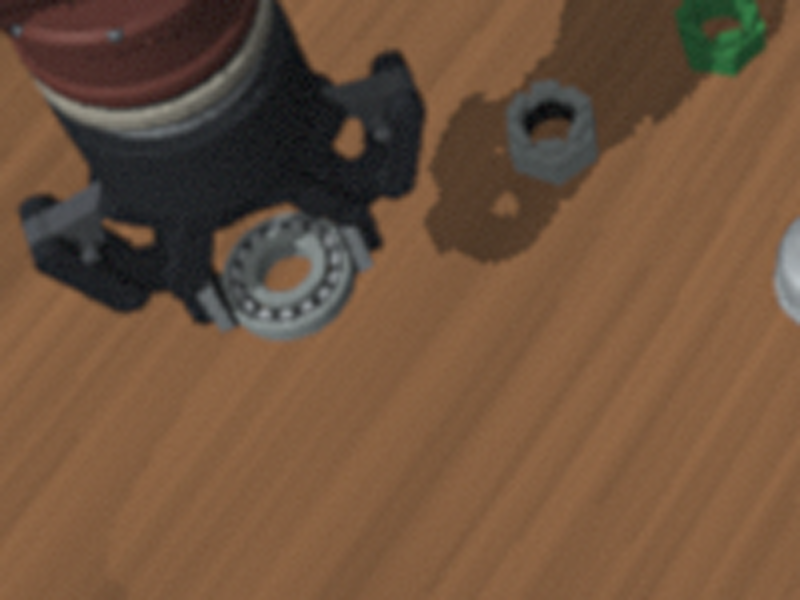

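The small bearing is held level (crop 290,275). Carrying it to the outer dish.

```bash
python3 -m handwheel '[0.45,0,0.008,-0.004,0,0,0, 0.45,0,0.026,-0.012,0,0,0, 0.45,0,0.052,-0.023,0,0,0, 0.45,0,0.080,-0.035,0,0,0, 0.45,0,0.108,-0.048,0,0,0, 0.45,0,0.136,-0.060,0,0,0, 0.45,0,0.164,-0.072,0,0,0, 0.45,0,0.192,-0.085,0,0,0, 0.45,0,0.220,-0.097,0,0,0, 0.45,0,0.248,-0.110,0,0,0, 0.45,0,0.276,-0.122,0,0,0, 0.45,0,0.304,-0.134,0,0,0]'
python3 -m handwheel '[0.45,0,0.028,-0.012,0,0,0, 0.45,0,0.056,-0.025,0,0,0, 0.45,0,0.084,-0.037,0,0,0, 0.45,0,0.112,-0.050,0,0,0, 0.45,0,0.140,-0.062,0,0,0, 0.45,0,0.168,-0.074,0,0,0, 0.45,0,0.196,-0.087,0,0,0, 0.45,0,0.224,-0.099,0,0,0, 0.45,0,0.248,-0.110,0,0,0, 0.45,0,0.268,-0.119,0,0,0, 0.45,0,0.279,-0.124,0,0,0, 0.45,0,0.282,-0.125,0,0,0]'; python3 -c "
from h import *
plan(.5848,.298,.035,55.4)"
```

```text
t: 15.87
tool_pos: [0.5259, -0.0024, 0.1071]
tool_rot: [0.473, 1.521, -0.473]
contact_force: [1.6, -0.3, -1.0]
opening: 0.0449
t: 16.87
tool_pos: [0.5832, 0.3002, 0.1072]
tool_rot: [0.47, 1.521, -0.472]
contact_force: [-0.3, -0.5, -1.0]
opening: 0.0448
t 16.87 pos [0.5832 0.3002 0.1072] jaw 55.6->55.4 open 44.8 mm F [-0.2754 -0.4836 -0.9903] q1,q6 0.3618790130887653 -0.6078759976028846
 SHIFT mm [72.2 -0.8  2.7]  TURN [ 0.16 -0.09  0.1 ]
```

```bash
python3 -m handwheel '[0.45,0.005,0,0.001,0,0,0, 0.45,0.015,0,0.002,0,0,0, 0.45,0.03,-0.001,0.002,0,0,0, 0.45,0.045,-0.001,0.002,0,0,0, 0.45,0.059,-0.001,0.002,0,0,0, 0.45,0.068,-0.001,0.002,0,0,0, 0.45,0.072,-0.001,0.002,0,0,0, 0.45,0.072,-0.001,0.002,0,0,0]'; python3 -c "
from h import *
plan(.5848,.298,.0067,55.4)"
```

```text
t: 17.53
tool_pos: [0.5843, 0.2958, 0.0346]
tool_rot: [0.471, 1.521, -0.475]
contact_force: [0.0, -0.7, -0.8]
opening: 0.0447
t 17.53 pos [0.5843 0.2958 0.0346] jaw 55.4->55.4 open 44.7 mm F [ 0.0493 -0.655  -0.8073] q1,q6 0.35513835709170066 -0.6118603882427847
 SHIFT mm [27.9  2.2 -0.8]  TURN [ 0.01 -0.11  0.16]
```

```bash
python3 -m handwheel '[0.45,0.004,0.001,0,0,0,0, 0.45,0.011,0.002,-0.001,0,0,0, 0.45,0.018,0.002,-0.001,0,0,0, 0.45,0.022,0.002,-0.001,0,0,0, 0.45,0.024,0.002,-0.001,0,0,0, 0.45,0.025,0.002,-0.001,0,0,0, 0.45,0.0255,0.002,-0.001,0,0,0, 0.45,0.0255,0.002,-0.001,0,0,0]'; python3 -c "
from h import *
plan(.5848,.298,.0067,55.4)"
```

```text
t: 18.2
tool_pos: [0.5859, 0.2988, 0.0114]
tool_rot: [0.473, 1.518, -0.472]
contact_force: [0.2, -0.2, -0.6]
opening: 0.045
t 18.20 pos [0.5859 0.2988 0.0114] jaw 55.4->55.4 open 45.0 mm F [ 0.2259 -0.1611 -0.6285] q1,q6 0.3585313045260711 -0.6088257578639067
 SHIFT mm [ 4.7 -1.3 -0.4]  TURN [ 0.03  0.01 -0.01]
```

```bash
python3 -m handwheel '[0.45,0.001,-0.0005,0,0,0,0, 0.45,0.002,-0.001,0,0,0,0, 0.45,0.0028,-0.001,0,0,0,0, 0.45,0.0034,-0.001,0,0,0,0, 0.45,0.0034,-0.001,0,0,0,0]'; python3 -m handwheel '[0.45,0.0007,0,0,0,0,0, 0.45,0.0014,0,0,0,0,0, 0.45,0.0014,0,0,0,0,0]'
```

```text
t: 18.62
tool_pos: [0.5851, 0.2978, 0.0077]
tool_rot: [0.473, 1.519, -0.473]
contact_force: [0.2, -0.3, -1.3]
opening: 0.0443
t: 18.87
tool_pos: [0.5853, 0.2979, 0.0068]
tool_rot: [0.473, 1.519, -0.473]
contact_force: [-0.8, -0.2, 0.0]
opening: 0.0449
```

```bash
python3 -m handwheel '[0.45,0.0005,0,0,0,0,0, 0.45,0.0005,0,0,0,0,0]'; python3 -m handwheel '[0.55,0,0,0,0,0,0, 0.6,0,0,0,0,0,0, 0.65,0,0,0,0,0,0, 0.7,0,0,0,0,0,0, 0.7,-0.004,0,0,0,0,0, 0.7,-0.014,0,0,0,0,0, 0.7,-0.03,0,0,0,0,0, 0.8,-0.05,0,0,0,0,0, 0.8,-0.07,0,0,0,0,0, 0.8,-0.085,0,0,0,0,0, 0.8,-0.095,0,0,0,0,0, 0.8,-0.1,0,0,0,0,0]'; python3 -c "
from h import *
plan(.6126,-.1915,.11,55.4)
plan(.6126,-.1915,.11,55.4-90)"
```

```text
t: 19.03
tool_pos: [0.5853, 0.298, 0.0067]
tool_rot: [0.473, 1.519, -0.473]
contact_force: [-1.6, -2.3, 4.4]
opening: 0.0447
t: 20.03
tool_pos: [0.5863, 0.2983, 0.1087]
tool_rot: [0.474, 1.516, -0.471]
contact_force: [-0.6, 0.6, -0.4]
opening: 0.0681
t 20.03 pos [0.5863 0.2983 0.1087] jaw 55.4->55.4 open 68.1 mm F [-0.598   0.6192 -0.3983] q1,q6 0.3576436959079209 -0.6097103542985676
 SHIFT mm [  -1.8 -388.4  299.6]  TURN [ 0.03  0.12 -0.17]
t 20.03 pos [0.5863 0.2983 0.1087] jaw 55.4->145.4 open 68.1 mm F [-0.598   0.6192 -0.3983] q1,q6 0.3576436959079209 -0.6097103542985676
 SHIFT mm [  -1.8 -388.4  299.6]  TURN [-89.97   0.22  -0.04]
```

```bash
python3 -m handwheel '[0.8,0,-0.010,0.008,0,0,0, 0.8,0,-0.032,0.025,0,0,0, 0.8,0,-0.060,0.046,0,0,0, 0.8,0,-0.088,0.068,0,0,0, 0.8,0,-0.116,0.089,0,0,0, 0.8,0,-0.144,0.111,0,0,0, 0.8,0,-0.172,0.133,0,0,0, 0.8,0,-0.200,0.154,0,0,0, 0.8,0,-0.228,0.176,0,0,0, 0.8,0,-0.256,0.197,0,0,0, 0.8,0,-0.284,0.219,0,0,0, 0.8,0,-0.310,0.239,0,0,0]'
python3 -m handwheel '[0.8,0,-0.025,0.019,0,0,0, 0.8,0,-0.050,0.039,0,0,0, 0.8,0,-0.067,0.052,0,0,0, 0.8,0,-0.075,0.058,0,0,0, 0.8,0.01,-0.078,0.060,0,0,0, 0.8,0.025,-0.078,0.060,0,0,0, 0.8,0.04,-0.078,0.060,0,0,0, 0.8,0.047,-0.078,0.060,0,0,0, 0.8,0.05,-0.078,0.060,0,0,0]'
python3 -c "
from h import *
plan(.6126,-.1915,.003,55.4)
im=ctrl.get_image('top'); cv2.imwrite('pics/t9.png',im[0])
disc('top',(.5843,.2983),.016,.03,.03,im)
disc('top',(.6036,.1938),.018,.03,.036,im)
im=ctrl.get_image('scene');cv2.imwrite('pics/s9.png',im[0])
disc('scene',(.5843,.2983),.016,.03,.03,im)
"
```

```text
t: 21.03
tool_pos: [0.6044, -0.0956, 0.1043]
tool_rot: [0.473, 1.521, -0.474]
contact_force: [0.2, -0.5, -0.5]
opening: 0.0683
t: 21.78
tool_pos: [0.609, -0.189, 0.052]
tool_rot: [0.472, 1.525, -0.471]
contact_force: [0.1, -0.2, -0.2]
opening: 0.068
t 21.78 pos [ 0.609 -0.189  0.052] jaw 55.5->55.4 open 68.0 mm F [ 0.1401 -0.2065 -0.2167] q1,q6 -0.41757797575574096 -1.386609954058935
 SHIFT mm [49.  -0.   4.7]  TURN [ 0.12 -0.35  0.06]
top n 268 plane slope deg [-0.1346  0.7457] z at c 0.019951641556819017 mid [0.5859 0.2973] ext [0.0463 0.0454] rms 0.0007120262312004977
top n 352 plane slope deg [-0.8475  0.6338] z at c 0.022299657866833827 mid [0.6042 0.1935] ext [0.061  0.0611] rms 0.0006925614364743343
scene n 187 plane slope deg [-0.8005  0.786 ] z at c 0.020398333975955876 mid [0.586  0.2957] ext [0.0462 0.0484] rms 0.0006925572064035836
```

View pics/s9.png

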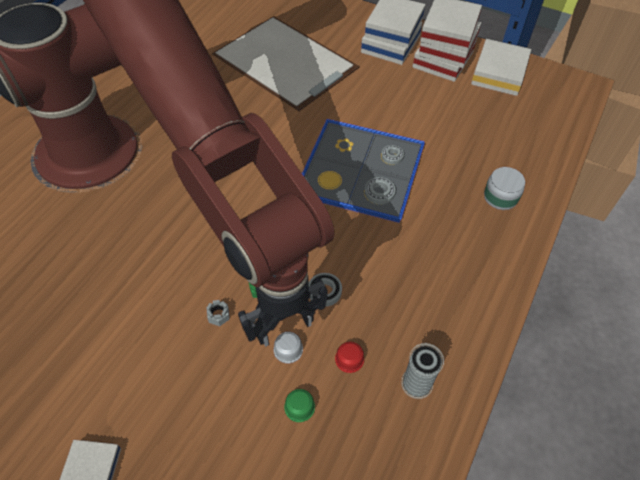

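Scene view: the jaws are over the silver cap (287,347), and both bearings are in their dishes. Next I'll lower to grip the cap's wall above the flange.

```bash
python3 -m handwheel '[0.8,0.003,0,0.002,0,0,0, 0.8,0.010,0,0.004,0,0,0, 0.8,0.022,0,0.0047,0,0,0, 0.8,0.034,0,0.0047,0,0,0, 0.8,0.042,0,0.0047,0,0,0, 0.8,0.045,0,0.0047,0,0,0, 0.8,0.045,0,0.0047,0,0,0]'; python3 -c "
from h import *
plan(.6126,-.1915,.006,55.4)
im,d=ctrl.get_image('scene'); cv2.imwrite('pics/s10.png',cv2.resize(im[270:390,210:370],(800,600),interpolation=cv2.INTER_CUBIC))"
```

```text
t: 22.47
tool_pos: [0.6137, -0.1934, 0.0089]
tool_rot: [0.473, 1.522, -0.473]
contact_force: [-0.2, 0.4, -0.4]
opening: 0.0689
t 22.47 pos [ 0.6137 -0.1934  0.0089] jaw 55.4->55.4 open 68.9 mm F [-0.161   0.3697 -0.4154] q1,q6 -0.42083048709202797 -1.3880242392349245
 SHIFT mm [ 2.9  0.9 -2. ]  TURN [ 0.02 -0.19  0.04]
```

View pics/s10.png

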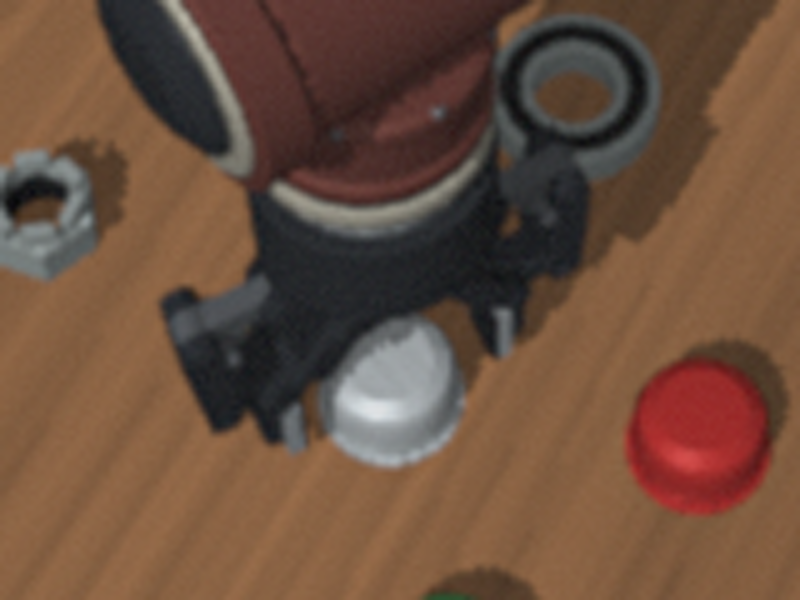

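```bash
python3 -m handwheel '[0.75,0.001,0.0005,-0.001,0,0,0, 0.70,0.002,0.001,-0.002,0,0,0, 0.65,0.0025,0.001,-0.002,0,0,0, 0.58,0.0025,0.001,-0.002,0,0,0, 0.45,0.0025,0.001,-0.002,0,0,0, 0.45,0.0025,0.001,-0.002,0,0,0, 0.45,0.0025,0.001,-0.002,0,0,0, 0.45,0.0025,0.001,-0.002,0,0,0]' 50; python3 -c "
from h import *
plan(.6126,-.1915,.006,55.4)
im,d=ctrl.get_image('scene'); cv2.imwrite('pics/s11.png',cv2.resize(im[270:390,210:370],(800,600),interpolation=cv2.INTER_CUBIC))"
```

```text
t: 23.18
tool_pos: [0.6146, -0.1922, 0.0093]
tool_rot: [0.472, 1.517, -0.473]
contact_force: [-0.8, -0.4, 4.0]
opening: 0.0436
t 23.18 pos [ 0.6146 -0.1922  0.0093] jaw 55.4->55.4 open 43.6 mm F [-0.8498 -0.3593  4.0017] q1,q6 -0.4186250845642972 -1.3859883677288847
 SHIFT mm [ 3.3 -0.5 -2. ]  TURN [ 0.02  0.08 -0.02]
```

View pics/s11.png

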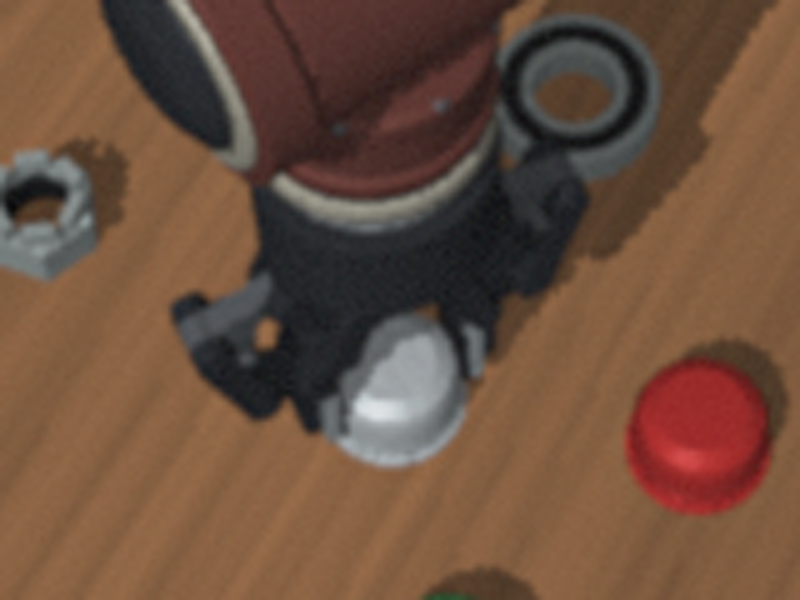

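The fingers hold the cap's wall above the flange (contacts at crop 335,410 and 470,350). Lifting.

```bash
python3 -m handwheel '[0.45,-0.004,0,0,0,0,0, 0.45,-0.014,0,0,0,0,0, 0.45,-0.03,0,0,0,0,0, 0.45,-0.05,0,0,0,0,0, 0.45,-0.07,0,0,0,0,0, 0.45,-0.085,0,0,0,0,0, 0.45,-0.097,0,0,0,0,0, 0.45,-0.1,0,0,0,0,0, 0.45,-0.1,0,0,0,0,0]'; cat >> h.py <<'E'
def dome(n,c,zlo,zhi,r=.03,dz=.004):
    im,d=ctrl.get_image(n); W=cloud(n,d); hsv=cv2.cvtColor(im,cv2.COLOR_BGR2HSV)
    m=(np.hypot(W[...,0]-c[0],W[...,1]-c[1])<r)&(W[...,2]>zlo)&(W[...,2]<zhi)&(hsv[...,2]>75)&(hsv[...,1]<60)
    w=W[m]; zt=np.percentile(w[:,2],90); w=w[w[:,2]>zt-dz]
    print(n,len(w),"ztop",zt,"mid",(w[:,:2].max(0)+w[:,:2].min(0))/2,"ext",np.ptp(w[:,:2],axis=0)); return im
E
python3 -c "
from h import *
plan(.5004,.1742,.11,55.4)
im=dome('scene',obs()['tool_pos'],.11,.15)
cv2.imwrite('pics/s12.png',cv2.resize(im[230:380,200:400],(800,600),interpolation=cv2.INTER_CUBIC))"
```

```text
t: 23.98
tool_pos: [0.6145, -0.1922, 0.1097]
tool_rot: [0.472, 1.517, -0.473]
contact_force: [0.5, 0.6, -0.6]
opening: 0.044
t 23.98 pos [ 0.6145 -0.1922  0.1097] jaw 55.4->55.4 open 44.0 mm F [ 0.485   0.6107 -0.6475] q1,q6 -0.4186477967896747 -1.3859156355949305
 SHIFT mm [  -0.8  236.9 -301.9]  TURN [ 0.02  0.11 -0.02]
scene 390 ztop 0.13231208919981155 mid [ 0.6202 -0.1972] ext [0.0376 0.0481]
```

View pics/s12.png

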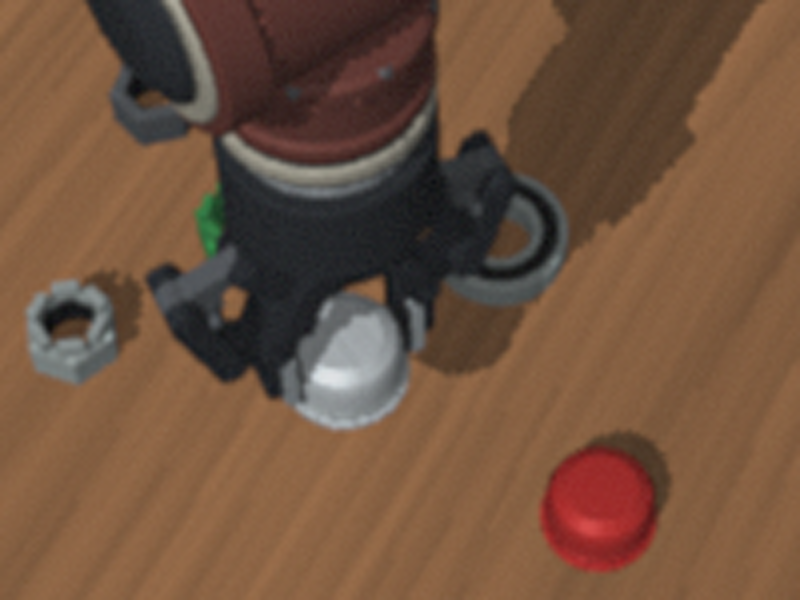

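Cap held upright (crop 345,360). Carrying it to the cap dish.

```bash
python3 -m handwheel '[0.45,0,0.006,-0.008,0,0,0, 0.45,0,0.018,-0.023,0,0,0, 0.45,0,0.036,-0.045,0,0,0, 0.45,0,0.055,-0.070,0,0,0, 0.45,0,0.074,-0.095,0,0,0, 0.45,0,0.093,-0.119,0,0,0, 0.45,0,0.112,-0.143,0,0,0, 0.45,0,0.131,-0.167,0,0,0, 0.45,0,0.150,-0.191,0,0,0, 0.45,0,0.169,-0.215,0,0,0, 0.45,0,0.188,-0.240,0,0,0, 0.45,0,0.207,-0.264,0,0,0]'
python3 -m handwheel '[0.45,0,0.017,-0.021,0,0,0, 0.45,0,0.026,-0.033,0,0,0, 0.45,0.01,0.030,-0.038,0,0,0, 0.45,0.025,0.030,-0.038,0,0,0, 0.45,0.040,0.030,-0.038,0,0,0, 0.45,0.055,0.030,-0.038,0,0,0, 0.45,0.063,0.030,-0.038,0,0,0, 0.45,0.066,0.030,-0.038,0,0,0, 0.45,0.066,0.030,-0.038,0,0,0]'; python3 -c "
from h import *
plan(.5004,.1742,.0163,55.4)
im=ctrl.get_image('scene')[0]
cv2.imwrite('pics/s13.png',cv2.resize(im[100:250,260:460],(800,600),interpolation=cv2.INTER_CUBIC))"
```

```text
t: 25.03
tool_pos: [0.5117, 0.13, 0.1068]
tool_rot: [0.472, 1.522, -0.474]
contact_force: [1.7, 0.3, -1.6]
opening: 0.0439
t: 25.78
tool_pos: [0.4986, 0.174, 0.0408]
tool_rot: [0.472, 1.521, -0.475]
contact_force: [-0.4, -0.8, -1.1]
opening: 0.0439
t 25.78 pos [0.4986 0.174  0.0408] jaw 55.4->55.4 open 43.9 mm F [-0.3564 -0.7824 -1.0939] q1,q6 0.19485047864129132 -0.7719158297638691
 SHIFT mm [24.5  1.2  1.4]  TURN [-0.01 -0.12  0.13]
```

View pics/s13.png

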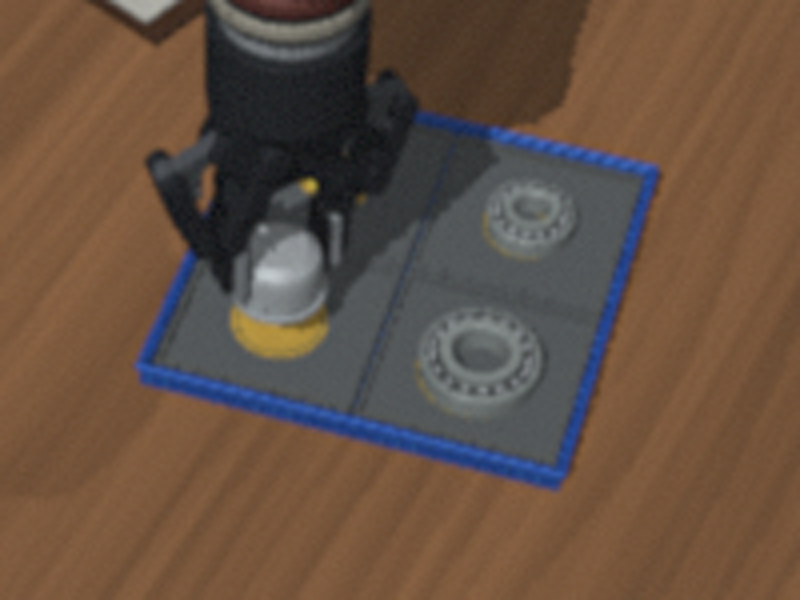

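```bash
python3 -m handwheel '[0.45,0.004,0.0005,0.0005,0,0,0, 0.45,0.010,0.001,0.001,0,0,0, 0.45,0.015,0.001,0.001,0,0,0, 0.45,0.018,0.001,0.001,0,0,0, 0.45,0.0195,0.001,0.001,0,0,0, 0.45,0.020,0.001,0.001,0,0,0, 0.45,0.020,0.001,0.001,0,0,0]'; python3 -c "
from h import *
plan(.5004,.1742,.0163,55.4)
im=ctrl.get_image('scene')[0]
cv2.imwrite('pics/s14.png',cv2.resize(im[145:220,290:390],(800,600),interpolation=cv2.INTER_CUBIC))"
```

```text
t: 26.42
tool_pos: [0.5011, 0.1748, 0.0223]
tool_rot: [0.473, 1.519, -0.473]
contact_force: [-0.2, 0.4, -0.9]
opening: 0.0442
t 26.42 pos [0.5011 0.1748 0.0223] jaw 55.4->55.4 open 44.2 mm F [-0.2307  0.4487 -0.9228] q1,q6 0.19539920131500785 -0.771955938385126
 SHIFT mm [ 6.  -0.9 -0.2]  TURN [ 0.03 -0.01  0.01]
```

View pics/s14.png

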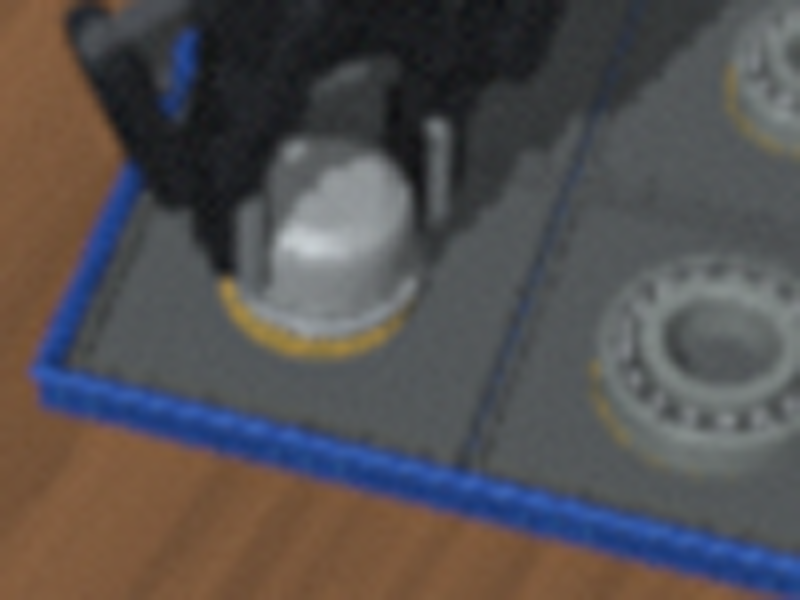

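```bash
cat >> h.py <<'E'
def ringc(n,c,zt,r,img=None,band=.004):
    im,d=img if img is not None else ctrl.get_image(n); W=cloud(n,d)
    m=((np.hypot(W[...,0]-c[0],W[...,1]-c[1])<r)&(np.abs(W[...,2]-zt)<band)).astype(np.uint8)
    cs,_=cv2.findContours(m,cv2.RETR_EXTERNAL,cv2.CHAIN_APPROX_NONE); k=max(cs,key=cv2.contourArea)
    f=np.zeros_like(m); cv2.drawContours(f,[k],-1,1,-1); M=cv2.moments(f,True)
    uv=(M['m10']/M['m00'],M['m01']/M['m00']); e=cv2.fitEllipse(k)
    print(n,"area",M['m00'],"centroid",np.array(uv),onz(n,uv,zt)[:2],"ellipse",onz(n,e[0],zt)[:2],np.array(e[1]))
E
python3 -c "
from h import *
im=ctrl.get_image('scene')
ringc('scene',(.6036,.1938),.024,.038,im)
ringc('scene',(.5843,.2983),.022,.03,im)
for n in('top','scene'):
    img=(cv2.imread(f'pics/{n}0.png'),np.load(f'pics/{n}0.npy'))
    ringc(n,(.5886,-.352),.017,.038,img); ringc(n,(.465,-.331),.015,.03,img); ringc(n,(.613,-.192),.003,.03,img,.0025)
    ringc(n,(.613,-.192),.029,.03,img,.006)
t=cv2.imread('pics/t9.png')
print('proj disc',proj('scene',np.array([.4994,.1748,.013])),proj('scene',np.array([.4994,.1748,.007])))
cv2.imwrite('pics/t9c.png',cv2.resize(t[190:340,80:240],(800,750)[:2],interpolation=cv2.INTER_CUBIC)[:600])
"
```

```text
scene area 553.0 centroid [379.736 188.311] [0.6054 0.1903] ellipse [0.6052 0.1904] [22.2143 29.5015]
scene area 264.0 centroid [392.5833 152.5833] [0.587 0.295] ellipse [0.5874 0.295 ] [15.2039 20.0679]
top area 806.0 centroid [477.0285 250.1303] [ 0.5878 -0.3508] ellipse [ 0.5877 -0.3509] [30.164 32.013]
top area 418.0 centroid [466.7943 317.1053] [ 0.4644 -0.3311] ellipse [ 0.4644 -0.3308] [21.8867 23.1175]
top area 41.0 centroid [388.4634 249.561 ] [ 0.5876 -0.1888] ellipse [ 0.5878 -0.1889] [ 4.5219 12.5023]
top area 450.0 centroid [391.5333 235.0489] [ 0.6119 -0.1903] ellipse [ 0.6119 -0.1903] [22.8414 23.3339]
scene area 1185.0 centroid [222.2641 422.9089] [ 0.5899 -0.354 ] ellipse [ 0.5899 -0.354 ] [35.9272 39.5751]
scene area 557.0 centroid [165.5314 375.7451] [ 0.4652 -0.3334] ellipse [ 0.4653 -0.3334] [24.2322 27.8114]
scene area 125.0 centroid [289.968 357.216] [ 0.624  -0.2042] ellipse [ 0.6106 -0.1898] [31.3115 32.5414]
scene area 496.0 centroid [287.5746 343.4778] [ 0.6146 -0.1944] ellipse [ 0.6146 -0.1944] [23.2718 25.4042]
proj disc [329.5162 177.8229] [329.4474 179.7452]
```

View pics/t9c.png

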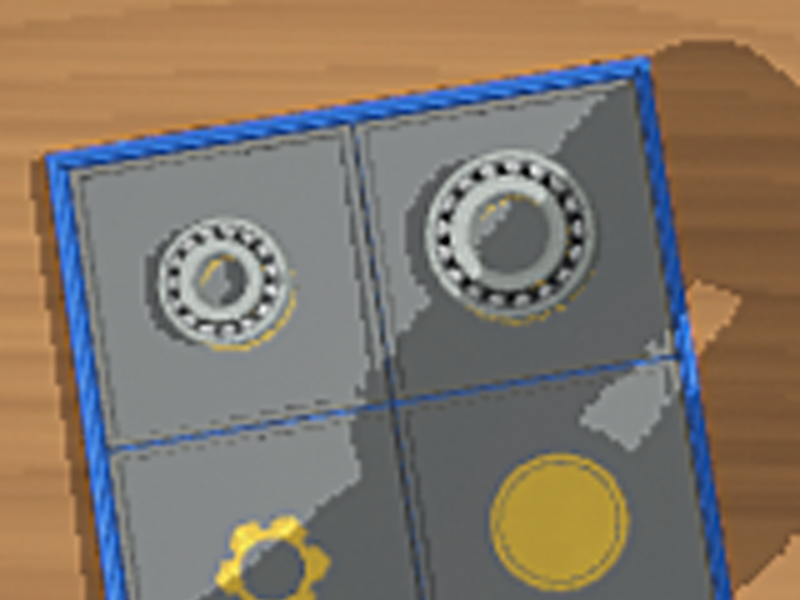

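```bash
python3 -c "
from h import *
im=ctrl.get_image('scene')[0]
c=im[155:195,305:358]
c=cv2.resize(c,None,fx=15,fy=15,interpolation=cv2.INTER_LANCZOS4)
def E(img,ctr,z,r,col):
    a=np.linspace(0,2*np.pi,90); p=np.array([ (proj('scene',np.array([ctr[0]+r*np.cos(t),ctr[1]+r*np.sin(t),z]))-[305,155]+.5)*15 for t in a]).astype(int)
    cv2.polylines(img,[p],True,col,1)
E(c,(.4994,.1748),.007,.025,(0,0,255))
E(c,(.4994,.1748),.013,.025,(0,255,0))
cv2.imwrite('pics/s15.png',c)"
```

```text
(no output)
```

View pics/s15.png

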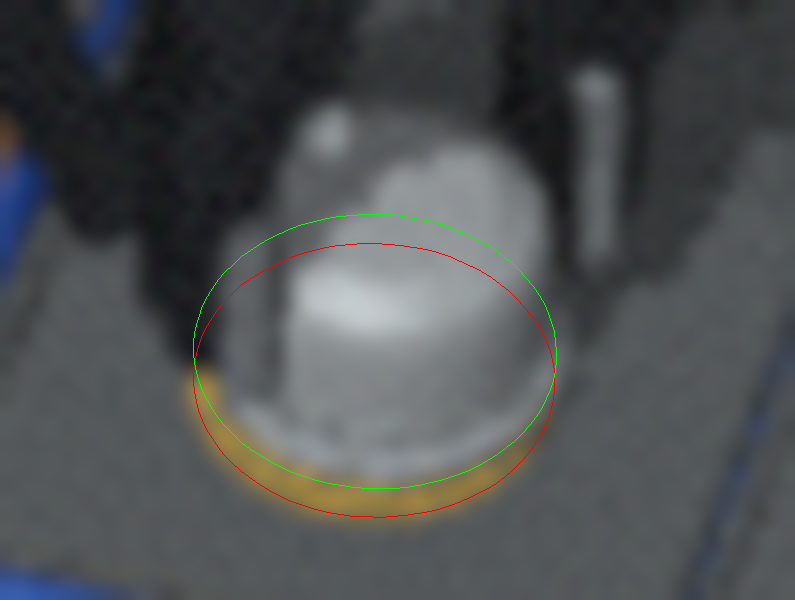

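The overlay shows the cap about 2 mm too far right, toward +x, against the yellow disc (red fits the disc, green is where the flange should be). So the held part sits at the TCP and my offset compensation was wrong. I'll shift it by about -1.7 mm in x and -0.5 mm in y, then lower.

```bash
python3 -m handwheel '[0.45,0,-0.0014,-0.0011,0,0,0, 0.45,0.0015,-0.0014,-0.0011,0,0,0, 0.45,0.003,-0.0014,-0.0011,0,0,0, 0.45,0.004,-0.0014,-0.0011,0,0,0, 0.45,0.0045,-0.0014,-0.0011,0,0,0, 0.45,0.0045,-0.0014,-0.0011,0,0,0]';python3 -m handwheel '[0.45,0.0006,0,0,0,0,0, 0.45,0.001,0,0,0,0,0, 0.45,0.001,0,0,0,0,0]'
```

```text
t: 27.07
tool_pos: [0.4993, 0.1743, 0.0178]
tool_rot: [0.472, 1.519, -0.473]
contact_force: [-0.5, 0.2, -0.4]
opening: 0.0439
t: 27.32
tool_pos: [0.4994, 0.1743, 0.0169]
tool_rot: [0.473, 1.519, -0.473]
contact_force: [0.4, -0.2, -0.8]
opening: 0.044
```

```bash
python3 -m handwheel '[0.45,0.0005,0,0,0,0,0, 0.45,0.001,0,0,0,0,0, 0.45,0.001,0,0,0,0,0]';python3 -m handwheel '[0.45,0.0004,0,0,0,0,0, 0.45,0.0006,0,0,0,0,0, 0.45,0.0006,0,0,0,0,0]'
python3 -c "
from h import *
im=ctrl.get_image('scene')[0]
c=im[155:195,305:358]
c=cv2.resize(c,None,fx=15,fy=15,interpolation=cv2.INTER_LANCZOS4)
cv2.imwrite('pics/s16.png',c)"
```

```text
t: 27.57
tool_pos: [0.4996, 0.1743, 0.0163]
tool_rot: [0.473, 1.519, -0.473]
contact_force: [-2.2, 0.7, 2.4]
opening: 0.044
t: 27.82
tool_pos: [0.4996, 0.1743, 0.0163]
tool_rot: [0.472, 1.519, -0.473]
contact_force: [-3.6, -1.1, 6.9]
opening: 0.0437
```

View pics/s16.png

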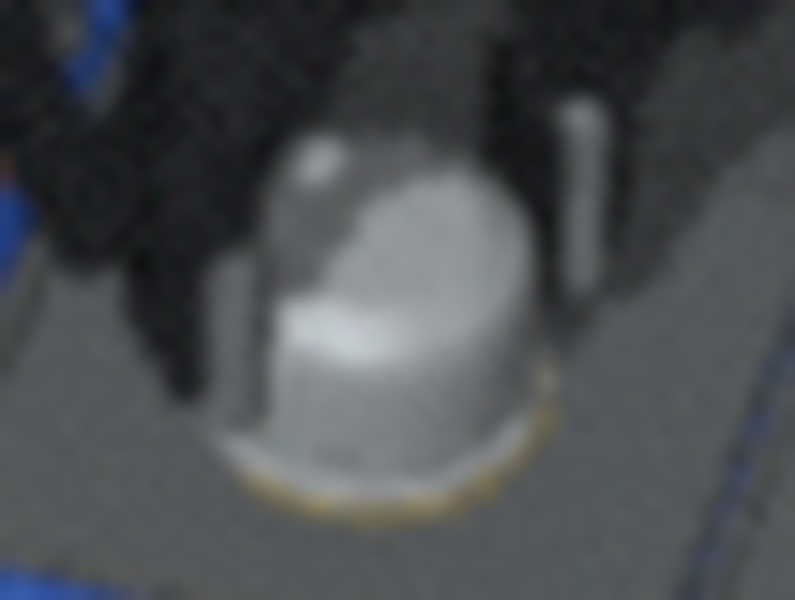

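The cap is on the floor with only a thin, even yellow sliver showing. Releasing.

```bash
python3 -m handwheel '[0.45,-0.0006,0,0,0,0,0, 0.55,-0.0006,0,0,0,0,0, 0.6,-0.0006,0,0,0,0,0, 0.66,-0.0006,0,0,0,0,0, 0.72,-0.0006,0,0,0,0,0, 0.75,-0.003,0,0,0,0,0, 0.75,-0.012,0,0,0,0,0, 0.75,-0.026,0,0,0,0,0, 0.75,-0.045,0,0,0,0,0, 0.7,-0.065,0,0,0,0,0, 0.7,-0.085,0,0,0,0,0, 0.7,-0.095,0,0,0,0,0]'; python3 -c "
from h import *
plan(.473,-.194,.105,37)
plan(.473,-.194,.105,97)"
```

```text
t: 28.87
tool_pos: [0.5012, 0.1746, 0.1141]
tool_rot: [0.474, 1.514, -0.47]
contact_force: [0.4, 0.3, -0.1]
opening: 0.0601
t 28.87 pos [0.5012 0.1746 0.1141] jaw 55.4->37.0 open 60.1 mm F [ 0.4239  0.281  -0.0908] q1,q6 0.19503725660390434 -0.7723171243235349
 SHIFT mm [   8.6 -319.6  186. ]  TURN [18.43  0.17 -0.24]
t 28.87 pos [0.5012 0.1746 0.1141] jaw 55.4->97.0 open 60.1 mm F [ 0.4239  0.281  -0.0908] q1,q6 0.19503725660390434 -0.7723171243235349
 SHIFT mm [   8.6 -319.6  186. ]  TURN [-41.57   0.27  -0.12]
```

```bash
python3 -m handwheel '[0.7,0,-0.010,0.006,2,0,0, 0.7,0,-0.032,0.019,5,0,0, 0.7,0,-0.060,0.035,9,0,0, 0.7,0,-0.090,0.052,13,0,0, 0.7,0,-0.120,0.070,17,0,0, 0.7,0,-0.150,0.087,18.4,0,0, 0.7,0,-0.180,0.105,18.4,0,0, 0.7,0,-0.210,0.122,18.4,0,0, 0.7,0,-0.240,0.140,18.4,0,0, 0.7,0,-0.268,0.156,18.4,0,0, 0.7,0,-0.290,0.169,18.4,0,0, 0.7,0,-0.305,0.178,18.4,0,0]'
python3 -m handwheel '[0.7,0,-0.009,0.011,0,0,0, 0.7,0.01,-0.010,0.012,0,0,0, 0.7,0.02,-0.010,0.012,0,0,0, 0.7,0.035,-0.010,0.012,0,0,0, 0.7,0.045,-0.010,0.012,0,0,0, 0.7,0.05,-0.010,0.012,0,0,0, 0.7,0.05,-0.010,0.012,0,0,0]';python3 -c "
from h import *
plan(.473,-.194,.003,37)
im=ctrl.get_image('scene');cv2.imwrite('pics/s17.png',cv2.resize(im[0][250:370,140:300],(800,600),interpolation=cv2.INTER_CUBIC))
im=ctrl.get_image('top');cv2.imwrite('pics/t17.png',cv2.resize(im[0][190:340,80:240],(800,750),interpolation=cv2.INTER_CUBIC)[:600])"
```

```text
t: 29.87
tool_pos: [0.4713, -0.1805, 0.1092]
tool_rot: [0.724, 1.448, -0.725]
contact_force: [0.6, 0.5, -0.2]
opening: 0.0595
t: 30.45
tool_pos: [0.4706, -0.1918, 0.0578]
tool_rot: [0.722, 1.453, -0.721]
contact_force: [-0.0, 0.7, -0.2]
opening: 0.0596
t 30.45 pos [ 0.4706 -0.1918  0.0578] jaw 37.1->37.0 open 59.6 mm F [-0.032   0.7454 -0.2415] q1,q6 -0.5336315622972417 -1.180624504331366
 SHIFT mm [54.7  0.7  3.4]  TURN [ 0.07 -0.25  0.1 ]
```

View pics/s17.png

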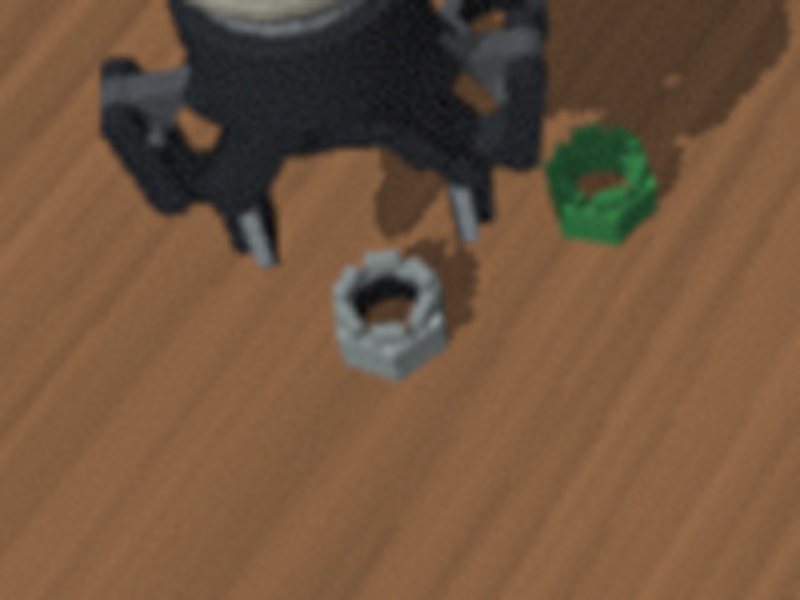

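View pics/t17.png

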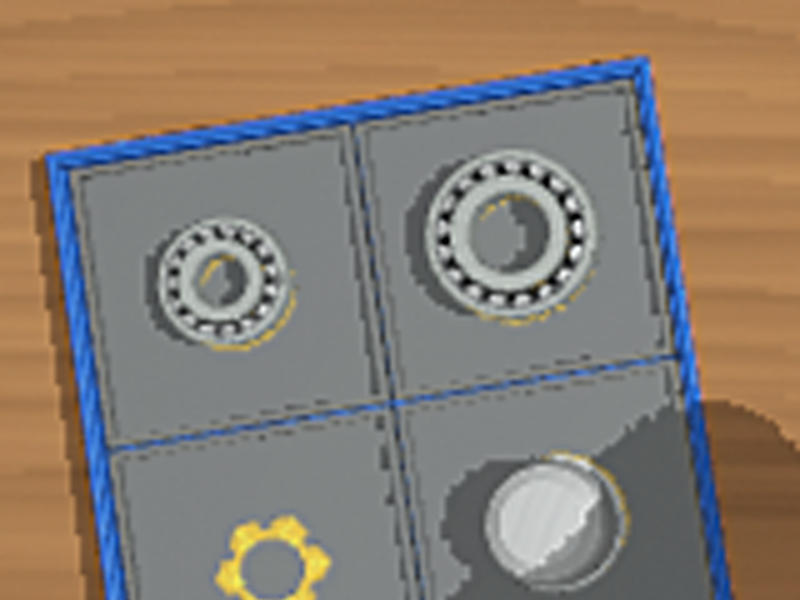

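The jaws line up with two of the castle nut's flats (nut at crop 390,310). The three placed parts look centred, with only thin slivers of yellow. Descending on the nut.

```bash
python3 -m handwheel '[0.7,0.004,0,0.001,0,0,0, 0.7,0.012,0.0007,0.003,0,0,0, 0.7,0.025,0.0007,0.0034,0,0,0, 0.7,0.038,0.0007,0.0034,0,0,0, 0.7,0.048,0.0007,0.0034,0,0,0, 0.7,0.051,0.0007,0.0034,0,0,0, 0.7,0.051,0.0007,0.0034,0,0,0]'; python3 -c "
from h import *
plan(.473,-.194,.003,37)
im=ctrl.get_image('scene');cv2.imwrite('pics/s18.png',cv2.resize(im[0][250:370,140:300],(800,600),interpolation=cv2.INTER_CUBIC))"
```

```text
t: 31.13
tool_pos: [0.4741, -0.1953, 0.0082]
tool_rot: [0.722, 1.45, -0.722]
contact_force: [-0.2, -0.4, -0.5]
opening: 0.06
t 31.13 pos [ 0.4741 -0.1953  0.0082] jaw 37.0->37.0 open 60.0 mm F [-0.25   -0.3823 -0.5143] q1,q6 -0.536044322749404 -1.182204177728992
 SHIFT mm [ 5.2 -0.  -1.7]  TURN [ 0.02 -0.12  0.05]
```

View pics/s18.png

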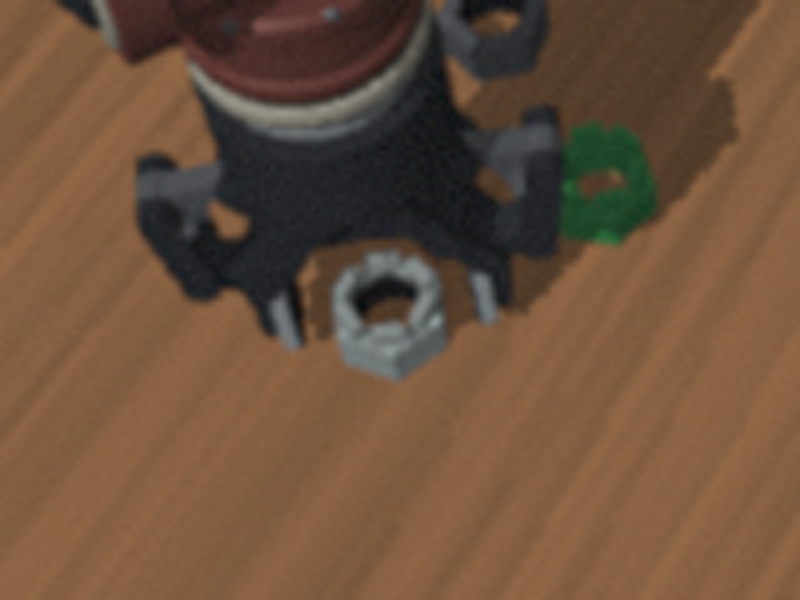

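```bash
python3 -m handwheel '[0.68,0.002,0,0,0,0,0, 0.62,0.004,0,0,0,0,0, 0.56,0.0055,0,0,0,0,0, 0.50,0.0055,0,0,0,0,0, 0.44,0.0055,0,0,0,0,0, 0.3,0.0055,0,0,0,0,0, 0.3,0.0055,0,0,0,0,0, 0.3,0.0055,0,0,0,0,0, 0.3,0.0055,0,0,0,0,0]' 60; python3 -c "
from h import *
plan(.473,-.194,.003,37)"
python3 -m handwheel '[0.3,-0.004,0,0,0,0,0, 0.3,-0.014,0,0,0,0,0, 0.3,-0.03,0,0,0,0,0, 0.3,-0.05,0,0,0,0,0, 0.3,-0.07,0,0,0,0,0, 0.3,-0.085,0,0,0,0,0, 0.3,-0.097,0,0,0,0,0, 0.3,-0.1,0,0,0,0,0, 0.3,-0.1,0,0,0,0,0]'
python3 -c "
from h import *
plan(.4803,.2789,.105,10.4)
im=ctrl.get_image('scene');cv2.imwrite('pics/s19.png',cv2.resize(im[0][210:330,130:290],(800,600),interpolation=cv2.INTER_CUBIC))"
```

```text
t: 31.93
tool_pos: [0.4752, -0.196, 0.0044]
tool_rot: [0.721, 1.447, -0.721]
contact_force: [-0.8, 0.1, 3.5]
opening: 0.0347
t 31.93 pos [ 0.4752 -0.196   0.0044] jaw 37.0->37.0 open 34.7 mm F [-0.8006  0.0588  3.5492] q1,q6 -0.5360460386368254 -1.1822010045895377
 SHIFT mm [ 1.4 -0.5 -3. ]  TURN [ 0.03  0.05 -0.01]
t: 32.68
tool_pos: [0.4753, -0.196, 0.105]
tool_rot: [0.721, 1.446, -0.721]
contact_force: [0.2, -0.2, -2.5]
opening: 0.0342
t 32.68 pos [ 0.4753 -0.196   0.105 ] jaw 37.0->10.4 open 34.2 mm F [ 0.2242 -0.2032 -2.5011] q1,q6 -0.5359653720159656 -1.182177286415526
 SHIFT mm [  -0.4  289.9 -376.2]  TURN [26.62  0.09 -0.07]
```

View pics/s19.png

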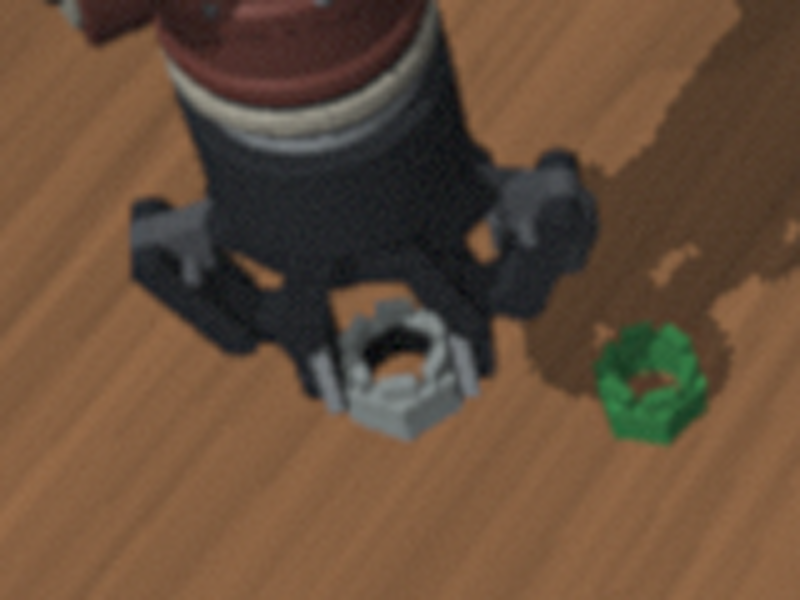

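The nut is held across its flats. Carrying it to the nut dish while turning 26.6° to match the hexagon outline.

```bash
python3 -m handwheel '[0.3,0,0.006,-0.008,1,0,0, 0.3,0,0.018,-0.023,4,0,0, 0.3,0,0.036,-0.045,7,0,0, 0.3,0,0.055,-0.070,11,0,0, 0.3,0,0.074,-0.095,15,0,0, 0.3,0,0.093,-0.120,19,0,0, 0.3,0,0.112,-0.145,23,0,0, 0.3,0,0.131,-0.170,26.6,0,0, 0.3,0,0.150,-0.195,26.6,0,0, 0.3,0,0.169,-0.220,26.6,0,0, 0.3,0,0.188,-0.245,26.6,0,0, 0.3,0,0.207,-0.269,26.6,0,0]';python3 -c "
from h import *
plan(.4803,.2789,.105,10.4)"
```

```text
t: 33.73
tool_pos: [0.4766, 0.1451, 0.1021]
tool_rot: [1.072, 1.292, -1.076]
contact_force: [-0.1, -0.2, -1.5]
opening: 0.0345
t 33.73 pos [0.4766 0.1451 0.1021] jaw 10.4->10.4 open 34.5 mm F [-0.0582 -0.1887 -1.4655] q1,q6 0.1460681623202019 -0.0360507133869682
 SHIFT mm [  -3.    27.9 -130.9]  TURN [ 0.03 -0.01  0.18]
```

```bash
python3 -m handwheel '[0.3,0,0.006,-0.028,0,0,0, 0.3,0,0.012,-0.056,0,0,0, 0.3,0,0.018,-0.084,0,0,0, 0.3,0,0.023,-0.108,0,0,0, 0.3,0,0.027,-0.124,0,0,0, 0.3,0.003,0.028,-0.130,0,0,0, 0.3,0.012,0.028,-0.131,0,0,0, 0.3,0.028,0.028,-0.131,0,0,0, 0.3,0.044,0.028,-0.131,0,0,0, 0.3,0.058,0.028,-0.131,0,0,0, 0.3,0.066,0.028,-0.131,0,0,0, 0.3,0.068,0.028,-0.131,0,0,0]';python3 -c "
from h import *
plan(.4803,.2789,.0114,10.4)"
```

```text
t: 34.73
tool_pos: [0.4798, 0.2757, 0.0326]
tool_rot: [1.071, 1.292, -1.08]
contact_force: [-0.8, -1.0, -1.9]
opening: 0.0344
t 34.73 pos [0.4798 0.2757 0.0326] jaw 10.4->10.4 open 34.4 mm F [-0.8024 -1.0318 -1.882 ] q1,q6 0.38715378631284186 0.2064285698761641
 SHIFT mm [21.2  1.2 -3.1]  TURN [-0.04  0.08  0.32]
```

```bash
python3 -m handwheel '[0.3,0.003,0.0005,-0.001,0,0,0, 0.3,0.008,0.001,-0.003,0,0,0, 0.3,0.013,0.001,-0.003,0,0,0, 0.3,0.015,0.001,-0.003,0,0,0, 0.3,0.016,0.001,-0.003,0,0,0, 0.3,0.016,0.001,-0.003,0,0,0]';python3 -c "
from h import *
plan(.4803,.2789,.0114,10.4)
im=ctrl.get_image('scene')[0]
o=np.array(obs()['tool_pos']); jaw=np.radians(10.4)
x0,y0=318,120
c=cv2.resize(im[y0:y0+40,x0:x0+53],None,fx=15,fy=15,interpolation=cv2.INTER_LANCZOS4)
def H(z,col):
    p=np.array([(proj('scene',np.array([.4803+.02078*np.cos(jaw+np.radians(30+60*k)),.2789+.02078*np.sin(jaw+np.radians(30+60*k)),z]))-[x0,y0]+.5)*15 for k in range(6)]).astype(int)
    cv2.polylines(c,[p],True,col,1)
H(.007,(0,0,255)); H(o[2]-.0044+.019,(0,255,0)); H(o[2]-.0044,(255,255,0))
cv2.imwrite('pics/s20.png',c)"
```

```text
t: 35.23
tool_pos: [0.4824, 0.2807, 0.0199]
tool_rot: [1.074, 1.29, -1.074]
contact_force: [-0.3, -0.0, -0.9]
opening: 0.0344
t 35.23 pos [0.4824 0.2807 0.0199] jaw 10.4->10.4 open 34.4 mm F [-0.2587 -0.0151 -0.9126] q1,q6 0.3937165450026055 0.21168934315836418
 SHIFT mm [ 8.5 -2.3  1.4]  TURN [0.03 0.   0.  ]
```

View pics/s20.png

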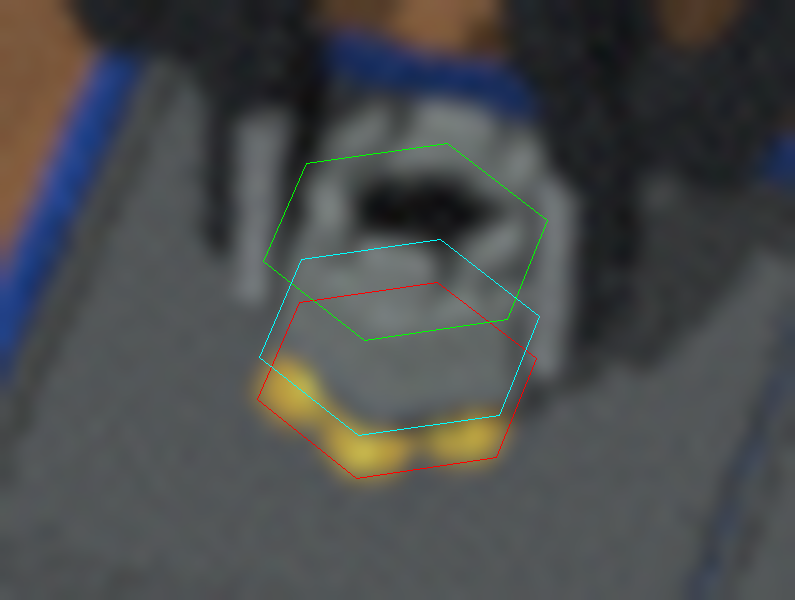

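Orientation matches, but the nut sits about 4–5 mm up and right of the outline. That fits its measured in-hand offset. I'll correct and lower further.

```bash
python3 -m handwheel '[0.3,0.0005,-0.001,0.0015,0,0,0, 0.3,0.002,-0.002,0.003,0,0,0, 0.3,0.004,-0.0024,0.0038,0,0,0, 0.3,0.005,-0.0024,0.0038,0,0,0, 0.3,0.0055,-0.0024,0.0038,0,0,0, 0.3,0.0055,-0.0024,0.0038,0,0,0]';cat >> h.py <<'E'
def nutview(f,off=.0044):
    im=ctrl.get_image('scene')[0]
    o=np.array(obs()['tool_pos']); jaw=np.radians(10.4); x0,y0=318,120
    c=cv2.resize(im[y0:y0+40,x0:x0+53],None,fx=15,fy=15,interpolation=cv2.INTER_LANCZOS4)
    for z,col in((.007,(0,0,255)),(o[2]-off,(255,255,0))):
        p=np.array([(proj('scene',np.array([.4803+.02078*np.cos(jaw+np.radians(30+60*k)),.2789+.02078*np.sin(jaw+np.radians(30+60*k)),z]))-[x0,y0]+.5)*15 for k in range(6)]).astype(int)
        cv2.polylines(c,[p],True,col,1)
    cv2.imwrite(f,c)
E
python3 -c "
from h import *
plan(.4808,.2764,.0114,10.4)
nutview('pics/s21.png')"
```

```text
t: 35.78
tool_pos: [0.4805, 0.2764, 0.0142]
tool_rot: [1.074, 1.29, -1.074]
contact_force: [0.6, 0.9, -1.8]
opening: 0.0345
t 35.78 pos [0.4805 0.2764 0.0142] jaw 10.4->10.4 open 34.5 mm F [ 0.5794  0.8701 -1.766 ] q1,q6 0.38776375893025705 0.20586765963077883
 SHIFT mm [2.8 0.2 0.1]  TURN [0.02 0.   0.02]
```

View pics/s21.png

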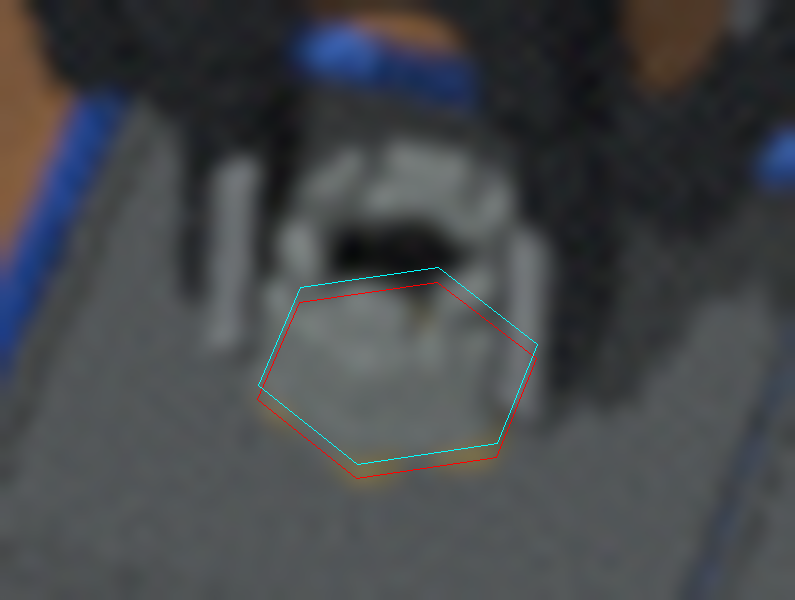

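The nut's outline now coincides with the expected hexagon. Setting it down.

```bash
python3 -m handwheel '[0.3,0.0008,0,0,0,0,0, 0.3,0.0016,0,0,0,0,0, 0.3,0.002,0,0,0,0,0, 0.3,0.002,0,0,0,0,0]';python3 -m handwheel '[0.3,0.0005,0,0,0,0,0, 0.3,0.001,0,0,0,0,0, 0.3,0.001,0,0,0,0,0]'; python3 -c "
from h import *
nutview('pics/s22.png')"
```

```text
t: 36.17
tool_pos: [0.4807, 0.2765, 0.0123]
tool_rot: [1.074, 1.29, -1.074]
contact_force: [0.8, 0.4, -1.1]
opening: 0.0342
t: 36.42
tool_pos: [0.4808, 0.2766, 0.0115]
tool_rot: [1.074, 1.29, -1.074]
contact_force: [-0.3, -0.4, -1.1]
opening: 0.0341
```

View pics/s22.png

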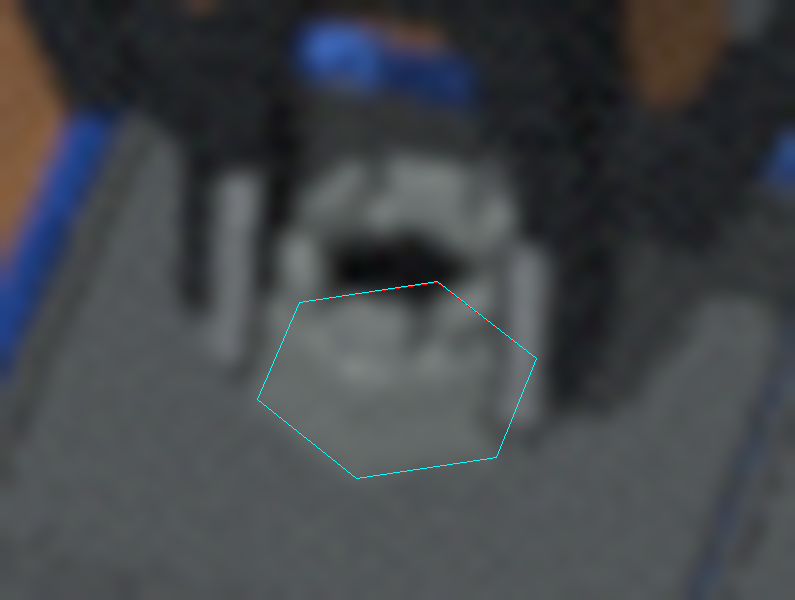

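```bash
python3 -m handwheel '[0.3,0.0005,0,0,0,0,0, 0.3,0.0008,0,0,0,0,0, 0.3,0.0008,0,0,0,0,0]'
```

```text
t: 36.72
tool_pos: [0.4808, 0.2766, 0.0114]
tool_rot: [1.074, 1.29, -1.074]
contact_force: [-2.6, -1.7, 5.1]
opening: 0.0344
```

```bash
python3 -m handwheel '[0.3,-0.0004,0,0,0,0,0, 0.42,-0.0004,0,0,0,0,0, 0.48,-0.0004,0,0,0,0,0, 0.54,-0.0004,0,0,0,0,0, 0.58,-0.0004,0,0,0,0,0, 0.58,-0.003,0,0,0,0,0, 0.58,-0.012,0,0,0,0,0, 0.58,-0.028,0,0,0,0,0, 0.6,-0.05,0,0,0,0,0, 0.6,-0.075,0,0,0,0,0, 0.6,-0.1,0,0,0,0,0, 0.6,-0.12,0,0,0,0,0]'
python3 -m handwheel '[0.6,0,0,0.03,0,0,0, 0.6,0,0,0.06,0,0,0, 0.6,0,0,0.095,0,0,0, 0.6,0,0,0.13,0,0,0, 0.6,0,0,0.165,0,0,0, 0.6,0,0,0.20,0,0,0, 0.6,0,0,0.235,0,0,0, 0.6,0,0,0.27,0,0,0, 0.6,0,0,0.30,0,0,0, 0.6,0,0,0.325,0,0,0, 0.6,0,0,0.335,0,0,0, 0.6,0,0,0.34,0,0,0]'
python3 -c "
from h import *
im=ctrl.get_image('top');cv2.imwrite('pics/t23.png',cv2.resize(im[0][192:352,80:240],(600,600),interpolation=cv2.INTER_CUBIC));cv2.imwrite('pics/t23f.png',im[0])
im=ctrl.get_image('scene');cv2.imwrite('pics/s23.png',cv2.resize(im[0][115:225,290:436],(796,600),interpolation=cv2.INTER_CUBIC));cv2.imwrite('pics/s23f.png',im[0])"
```

```text
t: 37.72
tool_pos: [0.4814, 0.2769, 0.1337]
tool_rot: [1.076, 1.288, -1.072]
contact_force: [-0.5, 0.2, 0.6]
opening: 0.0511
t: 38.72
tool_pos: [0.5426, -0.0593, 0.1314]
tool_rot: [1.076, 1.288, -1.075]
contact_force: [-0.1, -0.2, -0.2]
opening: 0.0514
```

View pics/t23.png

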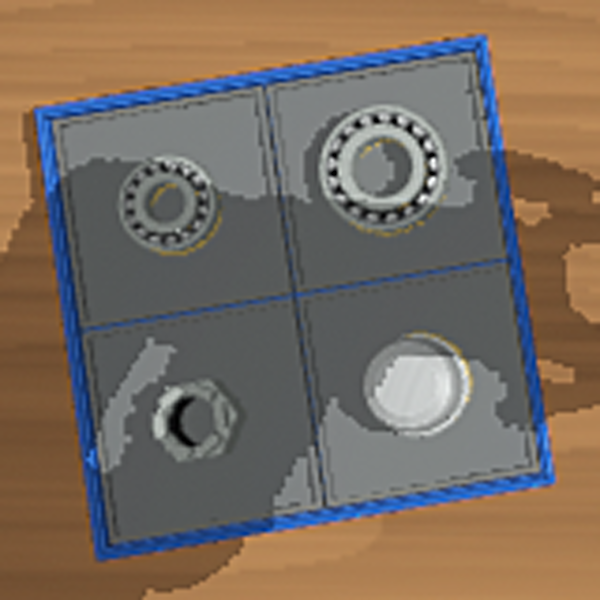

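View pics/s23.png

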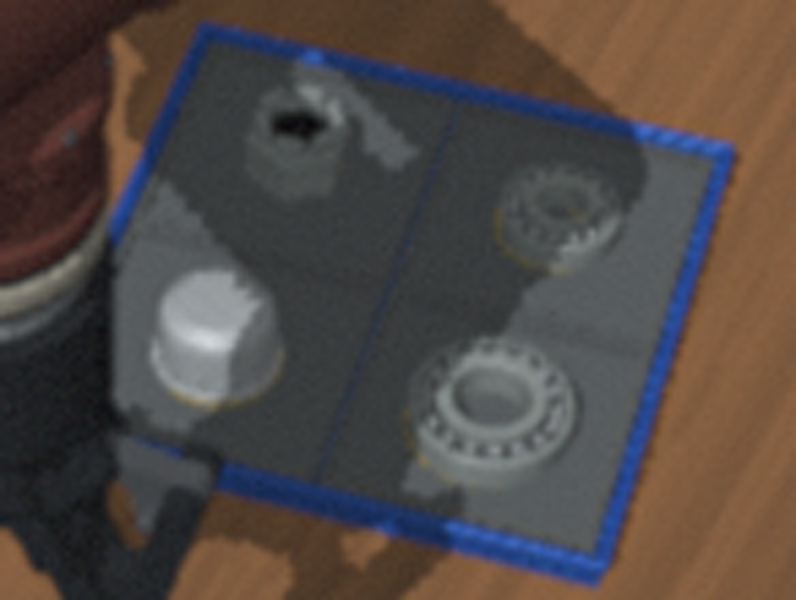

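```bash
python3 -c "
from h import *
t=cv2.imread('pics/t23f.png'); s=cv2.imread('pics/s23f.png')
out=[]
for n,im in(('top',t),('scene',s)):
  for c,r,h in(((.6036,.1938),.031,.017),((.5843,.2983),.0235,.015)):
    u=proj(n,np.array([c[0],c[1],.015])).astype(int); x0,y0=u[0]-20,u[1]-15
    k=cv2.resize(im[y0:y0+30,x0:x0+40],None,fx=10,fy=10,interpolation=cv2.INTER_CUBIC)
    for z,col in((.007,(0,0,255)),(.007+h,(0,255,0))):
      p=np.array([(proj(n,np.array([c[0]+r*np.cos(a),c[1]+r*np.sin(a),z]))-[x0,y0]+.5)*10 for a in np.linspace(0,6.283,80)]).astype(int)
      cv2.polylines(k,[p],True,col,1)
    out.append(k)
cv2.imwrite('pics/ov.png',np.vstack([np.hstack(out[:2]),np.hstack(out[2:])]))"
```

```text
(no output)
```

View pics/ov.png

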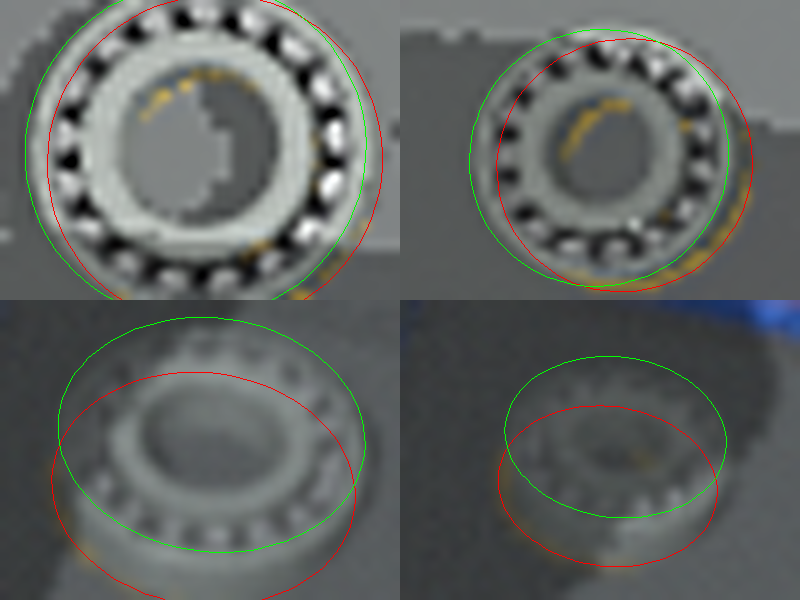

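```bash
python3 -m handwheel '[0.6,-0.05,0,0,0,0,0, 0.6,-0.08,0,0,0,0,0, 0.6,-0.08,0,0,0,0,0, 0.6,-0.08,0,0,0,0,0, 0.6,-0.08,0,0,0,0,0]'; python3 -c "
from h import *
im=ctrl.get_image('scene');cv2.imwrite('pics/s24.png',im[0])
img0=(cv2.imread('pics/scene0.png'),np.load('pics/scene0.npy'))
for g in(img0,im):
  ringc('scene',(.614,-.062),.016,.038,g); ringc('scene',(.438,-.074),.0215,.028,g)
t=ctrl.get_image('top'); cv2.imwrite('pics/t24.png',t[0])
dome('top',(.4994,.1748),.02,.05); ringc('top',(.4803,.279),.033,.025,t)
"
```

```text
t: 39.23
tool_pos: [0.542, -0.0565, 0.2106]
tool_rot: [1.073, 1.291, -1.073]
contact_force: [0.0, 0.2, -0.7]
opening: 0.0513
scene area 826.0 centroid [324.5085 287.632 ] [ 0.6146 -0.0632] ellipse [ 0.6146 -0.0632] [29.7942 33.4317]
scene area 295.0 centroid [237.9559 251.6136] [ 0.4382 -0.075 ] ellipse [ 0.4383 -0.075 ] [17.0587 20.3404]
scene area 820.0 centroid [324.4756 287.522 ] [ 0.6144 -0.063 ] ellipse [ 0.6145 -0.063 ] [29.6005 33.3489]
scene area 298.0 centroid [237.9799 251.6879] [ 0.4383 -0.0751] ellipse [ 0.4384 -0.0752] [17.2971 20.2769]
top 313 ztop 0.03899145350754223 mid [0.4993 0.1763] ext [0.0392 0.0379]
top area 43.0 centroid [131.6512 310.5349] [0.4684 0.2753] ellipse [0.4699 0.2757] [ 5.8242 13.5615]
```

View pics/s24.png

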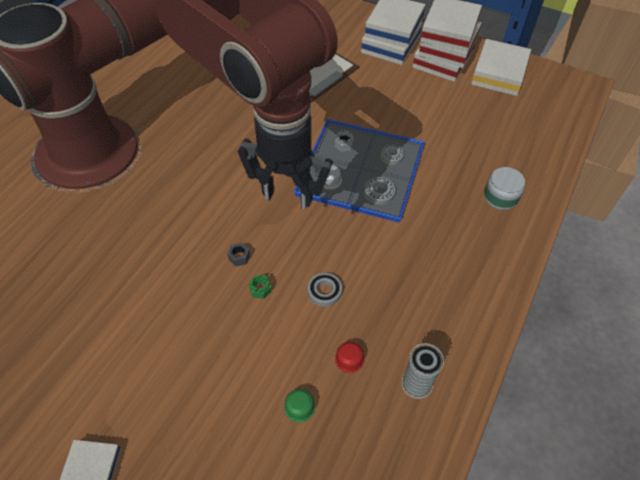

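Scene view: the gripper is clear of everything and the look-alikes have not moved. The nut's depth fit found too few points, so I'll check it once more.

```bash
python3 -c "
from h import *
im,d=ctrl.get_image('top'); W=cloud('top',d)
m=(np.hypot(W[...,0]-.4803,W[...,1]-.279)<.03)&(W[...,2]>.027)
w=W[m]; print(len(w),np.percentile(w[:,2],[5,50,95]),(w[:,:2].max(0)+w[:,:2].min(0))/2,np.ptp(w[:,:2],axis=0))
A=np.c_[w[:,:2]-w[:,:2].mean(0),np.ones(len(w))]; k=w[:,2]>.031
print(k.sum(),np.degrees(np.arctan(np.linalg.lstsq(A[k],w[k,2],rcond=None)[0][:2])), w[k][:,:2].mean(0))
u=proj('top',np.array([.4803,.279,.02])).astype(int)
cv2.imwrite('pics/nutend.png',cv2.resize(im[u[1]-20:u[1]+20,u[0]-25:u[0]+25],(750,600),interpolation=cv2.INTER_CUBIC))"
```

```text
165 [0.0274 0.0333 0.0368] [0.4817 0.2766] [0.036  0.0362]
115 [-0.491   0.3139] [0.4809 0.2779]
```

View pics/nutend.png

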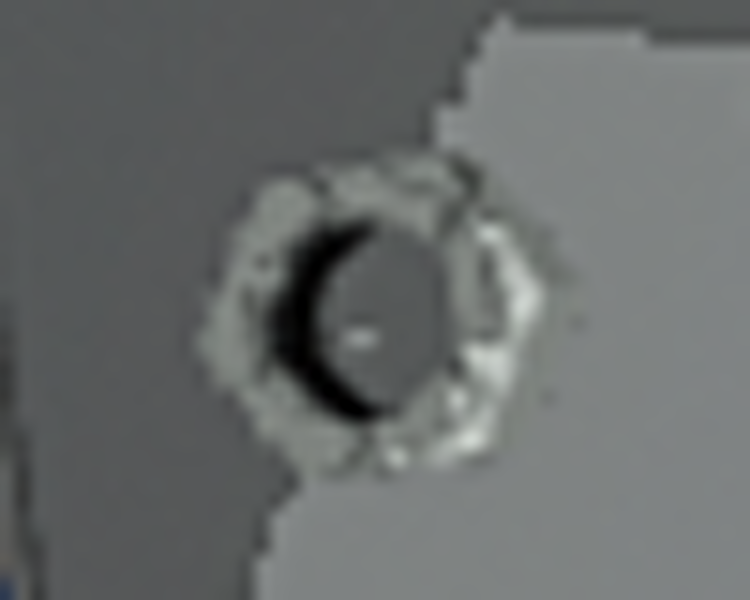

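The nut lies flat (crown about 34 mm high, slope about 0.5°). It is centred within about 1–2 mm and no yellow shows around it. Handing in.

```bash
python3 -c "
from station import ctrl
o=ctrl.get_obs(); print(o['t'],max(abs(x) for x in o['dq']))
print(ctrl.finish_job())"
```

```text
39.4333 0.007765359416656286
the job is handed in; nothing more can be done
None
```

The kit is made up and handed in at 39.4 s: the large bearing, small bearing, dust cap and castle nut, placed in that order. Each was lowered to light contact (about 7 N at most), released, and stands the same side up as before.

**Placement:** In the final pictures all four parts lie flat and are centred on their outlines to about 1–2 mm. The nut was turned to match its hexagon.
- **Small bearing:** it is the least exact. I estimate 1–2 mm off from the pictures, though the depth fits said up to about 3 mm, and a thin yellow sliver is still visible beside it. I left it as it was.
- **Large bearing:** it also shows a thin yellow sliver, at about 1 mm off.

**Checks that disagreed:** The depth-based centres from the two cameras differed by 1–3 mm, so I relied on overlaying the outlines on the pictures. One depth fit on the nut found too few points; a second fit gave its crown at about 34 mm and a slope of about 0.5°.

**Look-alikes:** The sealed ball bearing and the plain dark nut measured within 0.3 mm of their starting positions. The gripper was clear of everything when I handed in.

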